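# Scoop the grinding balls into their storage box and slide it shut

## Task

Use the hand scoop to take all four ceramic grinding balls out of the drying trough and tip them into the grey storage box, never touching the balls with the fingers; then slide the box's lid fully shut. Finally the scoop must stand upright, let go, on the floor of the empty trough. Do not knock over the bottles.

Things in the scene. Friction and masses are not known exactly. Their poses are not given: they have to be found in the camera images.
- trough: Open steel trough, fixed, 71 mm wide, rim 34 mm high. Origin: on its underside, mid-width; own x along it, from -103 to +133 mm. Inside 65 mm wide, floor 4 mm above the table. The flat floor runs from x=-100 to +95 mm; from there a 40 degree ramp rises to a backstop wall at the +x end (walls 54 mm high round the ramp), which points roughly to the box. The balls lie in the +x half.
- scoop: Aluminium scoop, black handle, 120 g, on its flat bottom. Origin: underside; z up, nose to +x. Floor 2.5 mm thick (nose 1.6), 58 mm wide, from x=-32 mm to the straight nose at x=+38. Side walls 28 mm high (16 mm from x=+4 to +22, none further on), back wall 30 mm high at x=-32. Handle bar: x=-85 to -19 mm, 20 mm wide in y, 56 to 78 mm above the underside.
- scoop_grip (a point): Grip point in the handle bar, at (-47, 0, 67) mm in the scoop's frame; close the fingers along the scoop's y across 20 mm.
- scoop_nose (a point): Middle of the nose's front edge, on the underside, at (38, 0, 0) mm in the scoop's frame.
- ball_1: White ceramic grinding ball, 25 mm diameter, 30 g, loose in the trough; origin at its centre.
- ball_2: Second ball, the same.
- ball_3: Third ball, the same.
- ball_4: Fourth ball, the same.
- box: Grey storage box, fixed, 96 (x) x 100 (y) mm, 61 mm high. Origin: centre of its underside. Inside 88 x 92 mm, floor 5 mm up; the mouth is 83 mm wide in y between two guide lips (top 61 mm); wall at -x 58 mm, wall at +x 48 mm high. The lid slides out along the box's +x.
- box_in (a point): Centre of the box's inner floor, axes as the box.
- box_lid (a joint): White flat lid, 90 x 90 x 5 mm, sliding in the box's grooves with its top 55 mm above the table. Value: metres it is open along the box's +x; 0 = fully shut, 0.09 = fully open. It slides with about 1 to 2 N.
- lid_ridge (a point): Outer (+x) face of the upright ridge on the lid's trailing end, 62 mm above the table; the ridge is 56 mm long in y, 8 mm thick and rises from 55 to 70 mm. Push it towards the box's -x to shut the lid.
- amber: Small brown bottle with a black cap, 46 mm across, 92 mm high, loose bystander; origin at the centre of its underside.
- spare_bottle: White plastic bottle, 50 mm across, 84 mm high, loose bystander; origin at the centre of its underside.
Not all that is in view belongs to the job. Leave any green, pink or yellow look-alike of the ball_4 alone.

How it is judged:
By the outcome, as a careful person would: the job done as asked, in the order asked, and still so for the second after the job is handed in, with the robot touching nothing.
It also fails if it takes over 72 s, if anything falls off the work surface, if the arm or the gripper's body presses on something with over 40 N, if the wrist force passes 120 N, or if a joint passes its speed limit or range.

## Robot

A 6-joint arm with a two-finger parallel gripper is mounted at the origin on a cart in front of the work surface, level with it; the furniture and walls round the work are solid. World frame = base frame: x ahead of the robot, y to its left, z up, the work surface at z = 0. Lengths are in mm, angles in rad, forces in N, time in s.
With the tool pointing down it reaches from about 275 to 750 mm from the base axis. Payload 10.2 kg.
Tool frame: the origin (TCP) lies between the finger pads; the fingertips stand 25 mm ahead of it and the grasp point (between the pads) lies 6 mm ahead of it; z points along the fingers, y is the line along which they close (so a half turn about z gives the same grasp; the last joint's range is limited). The gripper opens to 88 mm and grips with 3 to 60 N. Pads are 18 mm wide; open, the fingers measure 123 mm over their backs; the gripper's body (75 mm by 187 mm) begins 45 mm behind the grasp point.
Start: joints at [0.966, 0.313, 1.498, -0, 1.331, -0.223], TCP at [195.624, 487.199, 263.72] pointing down, gripper open.
Joint ranges: [-2.94, 2.94], [-0.97, 2.17], [0.19, 2.56], [-1.23, 4.37], [0.02, 3.11], [-2.88, 2.88]. Speed limits (rad/s): [2.39, 2.39, 3.01, 3.14, 3.14, 3.14].

## Interface

Orientations are given as a unit quaternion [x, y, z, w].
In Python, from workcell import env gives the robot as it stands.
- The arm moves only by the tool jog_arm, never from a script. Its argument "series" is a list of rows, each an object of numbers: "dx", "dy", "dz": the shift along the tool's x, y, z normalised to -1 to 1, where 1 is 0.5 m; "rx", "ry", "rz": the turn, a rotation vector about the tool's x, y, z normalised to -1 to 1, where 1 is pi/4 rad; "gripper": the closure, from -1 (fully open) to 1 (shut). A call has 1 to 8 rows; each row is the pose to reach, as a shift and turn from the pose commanded when the call began, along the tool's axes at that moment; what a row does not reach only later rows make up. A row lasts 1/10 s, in which the tool goes at most 50 mm and 8.59 degrees, less where a joint would pass 70% of its speed; a pose out of reach is approached as far as the arm can. A call with a number of a shift or a turn outside -1 to 1 is refused whole. A call with a gripper value outside its range is refused whole. The fingers move at their own pace and stop on an object; "squeeze" is the grip in N (left out, the last holds). Time passes only in rows, so rows that repeat a pose let the fingers close. It gives the time, the measured TCP pose, the force, the opening and the grip force at its end, in the units of the state.
- env.get_state(): the state, without advancing time (a new reading comes with each control period).
- env.capture(name): name is "scene" or "top"; returns the picture (420x560x3 uint8, blue, green, red); there is no depth.
- env.get_calibration(name): a dict with "K" (3x3 intrinsics, pixels), "k1" (the pictures are not rectified: a ray, as slopes to the right and down, at radius r is drawn at 1 + k1 r^2 times it, then the intrinsics apply), "rvec" (rotation vector, rad) and "tvec" (3), from world to camera coordinates, as OpenCV has them. Camera axes: x right, y down, z forward; pixel columns grow to the right and rows downward; lengths in mm; the calibration is good to about 2 mm. A picture is of the moment at which its call begins. get_calibration takes no time and is no camera call.
- env.sign_off(): hands the job in; it is judged then, once.
Trained networks look in the newest picture that a camera, given by its name, has taken for a name from the list of things; names that differ only in an ending like _2 or _b are one class to them, and where a whole thing is asked for, a point or a joint stands for the part that bears it (a point fixed in the world has none). Each returns a list of dicts, best first, with "conf" (0 to 1); they miss things now and then, are a little off and sometimes report something else, mostly with a low value. They report only what shows in the picture. A call takes as long as a camera call. They do not tell look-alikes from the thing itself.
- env.search_frame(name, camera): "bbox" ([left, top, right, bottom] in pixels, round what is visible of it).
The state is a dict: "time_s": time; "joint_positions": joint angles; "qvel": joint speeds; "effort": joint torques, N m; "position": TCP position; "eef_rot": TCP orientation; "wrist_force": force on the tool from outside, world axes, zero at the start; "torque": the same for the moment, N m; "finger_gap": opening from 0.0 (shut) to 1.0 (fully open); "grip_force": force on a finger pad.
Only numpy, scipy, OpenCV 4.12 (cv2) and the standard library are available. Lean on these libraries where they do the work, as an engineer would, in place of code of your own. Each camera call takes 0.05 s, during which the arm holds its last target. There are 200 camera calls.

## Working session

There is one attempt and no reset: what is moved stays moved. The work goes in short steps, Python scripts to look and compute and a tool call to move; the robot and the scene stay as the last step left them, time stands still between calls to the robot, and variables do not carry over. Pictures are saved under pics/ and viewed, at most 11 in all, crops included, and the job is handed in when it is done.

Besides the shell and the picture viewer there is one more tool, called by a JSON object that holds its "fn" and its "kwargs", one argument or row to a line. jog_arm: Moves the arm, as the interface text tells. Scaled input: -1 to 1 covers 0.5 m each way for a shift and pi/4 rad each way for a turn. Its arguments: {"type":"object","properties":{"series":{"type":"array"},"squeeze":{"type":"number"}},"required":["series"]}

```bash
ls; mkdir -p pics; cat > h.py <<'E'
import numpy as np,cv2
from scipy.spatial.transform import Rotation as R
from workcell import env
def cal(n):
    c=env.get_calibration(n); K=np.array(c["K"],float); return K,c["k1"],np.array(c["rvec"],float).ravel(),np.array(c["tvec"],float).ravel()
def w2p(n,P):
    K,k1,r,t=cal(n); P=np.atleast_2d(P).astype(float)
    return cv2.projectPoints(P,r,t,K,np.array([k1,0,0,0,0.]))[0].reshape(-1,2)
def p2w(n,uv,z):
    K,k1,r,t=cal(n); uv=np.atleast_2d(uv).astype(float)
    u=cv2.undistortPoints(uv.reshape(-1,1,2),K,np.array([k1,0,0,0,0.])).reshape(-1,2)
    Rm=cv2.Rodrigues(r)[0]; o=-Rm.T@t; d=np.c_[u,np.ones(len(u))]@Rm
    return o+d*((z-o[2])/d[:,2])[:,None]
E
python3 - <<'E'
from h import *
np.set_printoptions(suppress=True,precision=1)
for c in("scene","top"):
    im=env.capture(c); cv2.imwrite(f"pics/{c}0.png",im)
    K,k,r,t=cal(c); print(c,K[0,0],k,-cv2.Rodrigues(r)[0].T@t)
    for n in("trough","scoop","ball_1","box","box_lid","amber","spare_bottle"):
        for d in env.search_frame(n,c)[:8]: print(n,np.array(d["bbox"]),round(d["conf"],2))
print(env.get_state())
E
```

```text
pics
scene 452.57246293481086 0.03076380116177505 [ 198.1 -440.2  609.8]
trough [259.3 239.3 360.7 376.4] 0.77
scoop [305.7 208.5 367.2 243.9] 0.6
ball_1 [355.9 272.5 373.2 289.3] 0.71
ball_1 [306.5 299.2 317.1 314.3] 0.53
ball_1 [286.6 270.  295.3 280.3] 0.53
ball_1 [326.2 260.7 341.2 273.7] 0.49
ball_1 [288.8 277.7 303.8 291.8] 0.46
ball_1 [282.5 290.8 302.5 305.7] 0.43
ball_1 [224.5 273.6 235.7 284. ] 0.42
ball_1 [261.9 235.9 276.7 247.2] 0.41
box [185.8 164.  273.6 228.4] 0.89
box_lid [224.6 164.3 273.5 197.6] 0.69
amber [375.  271.9 407.9 323.5] 0.65
amber [303.3 203.3 369.7 244.1] 0.46
spare_bottle [236.  139.1 257.9 171.3] 0.58
top 475.0359108585859 -0.0927742677540725 [430.2 150.5 945.6]
trough [320.9 205.  450.2 260.2] 0.7
scoop [284.  140.6 348.3 179.2] 0.83
scoop [353.1 224.1 368.2 236.5] 0.22
ball_1 [342.8 218.8 349.2 233.3] 0.7
ball_1 [383.2 226.1 392.8 234.3] 0.62
ball_1 [353.3 225.2 369.1 237.2] 0.57
ball_1 [289.4 219.5 303.9 229.6] 0.51
ball_1 [348.3 183.  366.8 194. ] 0.5
ball_1 [375.2 167.3 389.2 181.2] 0.43
ball_1 [318.5 271.2 328.  286.7] 0.41
box [179.4 179.3 243.7 277.6] 0.86
box_lid [190.2 178.1 245.1 231.8] 0.69
amber [405.2 157.6 436.6 184.9] 0.7
spare_bottle [143.3 163.5 178.4 195. ] 0.64
{'time_s': 0.8, 'joint_positions': array([ 1. ,  0.3,  1.5, -0. ,  1.3, -0.2]), 'qvel': array([-0., -0.,  0.,  0.,  0.,  0.]), 'effort': array([  0. , -40.2, -25.2,   0.1,   0. ,  -0. ]), 'position': array([195.6, 487.2, 263.7]), 'eef_rot': array([ 0.2,  1. , -0. ,  0. ]), 'wrist_force': array([-0.1,  0.2, -0.6]), 'torque': array([-0. , -0. ,  0.1]), 'grip_force': 0.0, 'finger_gap': 0.9981354822398055}
```

```bash
cd pics; python3 -c "
import cv2
for c in('scene','top'): cv2.imwrite(c+'0b.png',cv2.resize(cv2.imread(c+'0.png'),(800,600),interpolation=cv2.INTER_CUBIC))"
```

```text
(no output)
```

View pics/top0b.png

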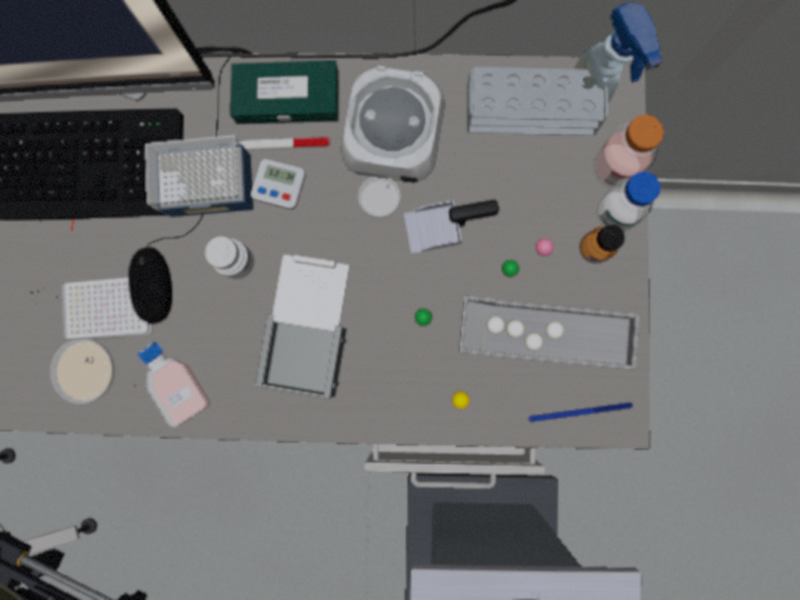

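View pics/scene0b.png

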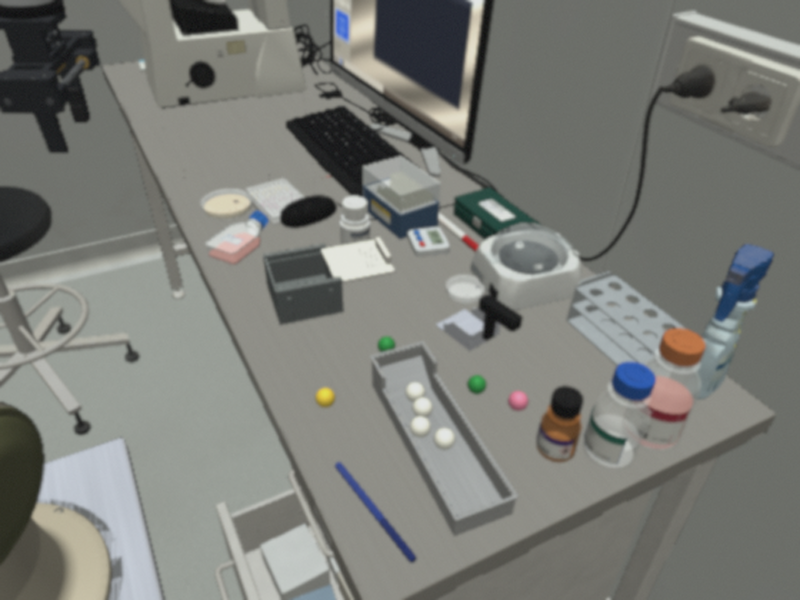

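The top view shows four white balls in the trough, at about (347,227), (361,230), (374,239) and (388,231) in 560-wide pixels. It also shows the scoop at (315,157), the box at (212,228) with its lid open upward, the amber bottle at (421,170) and the spare bottle at (158,179).

The look-alikes are green balls at (296,222) and (358,188), pink at (381,173) and yellow at (322,280). All lie outside the trough, so I choose the four white ones inside it. Next is a close crop to check that and measure corners.

```bash
python3 - <<'E'
from h import *
a=cv2.imread("pics/top0.png")[130:290,170:460]; cv2.imwrite("pics/c1.png",cv2.resize(a,None,fx=2.75,fy=2.75,interpolation=cv2.INTER_CUBIC))
a=cv2.imread("pics/scene0.png")[160:380,180:420]; cv2.imwrite("pics/c2.png",cv2.resize(a,None,fx=2.7,fy=2.7,interpolation=cv2.INTER_CUBIC))
E
```

```text
(no output)
```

View pics/c1.png

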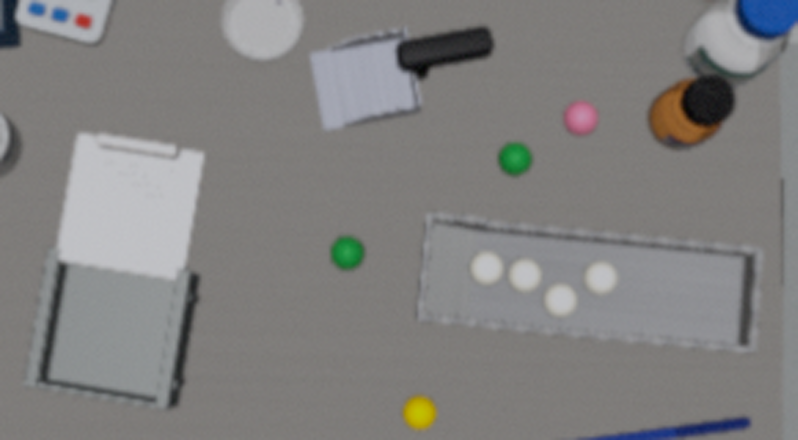

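View pics/c2.png

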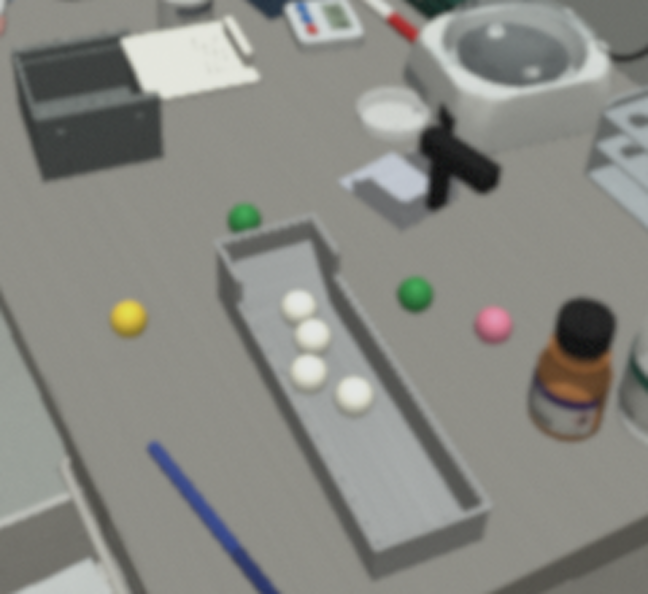

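The crop confirms four white balls in the trough. They are in a row at c1 (487,267), (525,275), (561,299) and (601,277), with the ramp at the left (box) end. The scoop's nose points left with the handle to the right, and the lid is open away from the robot. Next I fit the poses using both views.

```bash
cat > fit.py <<'E'
from h import *
from scipy.optimize import least_squares
np.set_printoptions(suppress=True,precision=1)
def T(c): return (np.array(c)+.5)/2.75-.5+[170,130]
def S(c): return (np.array(c)+.5)/2.7-.5+[180,160]
obj={
"trough":([((-103,-35.5,34),(762,249)),((-103,35.5,34),(753,350)),((133,-35.5,54),(429,213)),((133,35.5,54),(418,321))],
 [((133,35.5,54),(218,243)),((133,-35.5,54),(316,218)),((-103,35.5,34),(373,556)),((-103,-35.5,34),(490,508))],(400,50,1.5)),
"scoop":([((38,29,1),(325,130)),((38,-29,1),(311,52)),((-85,0,72),(492,42)),((-32,29,28),(421,107)),((-32,-29,28),(407,31))],
 [((38,29,1),(340,182)),((38,-29,1),(388,152)),((-32,29,0),(403,228)),((-85,0,67),(490,176)),((-19,0,67),(428,140))],(500,100,1.7)),
"box":([((-48,50,61),(28,383)),((-48,-50,61),(165,403)),((48,50,61),(50,250)),((48,-50,61),(190,272))],
 [((-48,-50,61),(26,118)),((48,-50,61),(158,95)),((-48,-50,0),(45,180)),((48,-50,0),(161,157)),((-48,50,61),(14,50))],(400,280,0)),
}
def tr(p,P): 
    P=np.array(P,float); c,s=np.cos(p[2]),np.sin(p[2]); return np.c_[P[:,0]*c-P[:,1]*s+p[0],P[:,0]*s+P[:,1]*c+p[1],P[:,2]]
out={}
for n,(t,s,p0) in obj.items():
    def f(p): return np.r_[(w2p("top",tr(p,[a for a,_ in t]))-T([b for _,b in t])).ravel(),(w2p("scene",tr(p,[a for a,_ in s]))-S([b for _,b in s])).ravel()]
    r=least_squares(f,p0,loss="soft_l1",x_scale=[10,10,.1]); out[n]=r.x
    print(n,r.x[:2],"yaw %.4f"%r.x[2]); print(f(r.x).reshape(-1,2).tolist().__repr__()[:0],np.round(f(r.x),1))
bt=T([(487,267),(525,275),(561,299),(601,277)]);bs=S([(298,306),(312,336),(308,372),(353,395)])
q=out["trough"]
def loc(q,P): d=np.array(P)[:,:2]-q[:2]; c,s=np.cos(q[2]),np.sin(q[2]); return np.c_[d@[c,s],d@[-s,c]]
for z in (16.5,):
    a,b=p2w("top",bt,z),p2w("scene",bs,z); print("balls top",a[:,:2].tolist(),"\n local",loc(q,a).round(1).tolist(),loc(q,b).round(1).tolist())
print("lid corners local box",loc(out["box"],p2w("top",T([(78,133),(204,152),(58,262),(178,278)]),55)).round(1).tolist())
print("amber",p2w("top",T((708,100)),92),"spare",p2w("top",np.array((220,249))*.7,84),p2w("scene",np.array((355,203))*.7,84))
print("green",p2w("top",T([(347,253),(515,158),(581,117)]),12))
E
python3 fit.py
```

```text
trough [474.4 -35.7] yaw 1.4884
 [ 0.   0.4  0.4  0.3  0.6 -0.   0.9 -1.8 -0.7 -0.1 -0.9 -0.6  0.5 -1.9
 -0.2  0.1]
scoop [621.8 137.7] yaw 1.7617
 [-0.5 -0.3 -0.2  0.1  0.3 -0.6 -0.3 -0.3 -0.4 -1.2 -1.1  0.7  1.6  1.1
 -1.3  2.1  0.5  3.6 -1.5 -0.5]
box [438.  313.6] yaw -0.1523
 [-2.5  0.1 -0.1  2.4 -1.  -2.   0.1 -0.8  2.6  1.2  0.5  1.1 -1.3  1.6
  0.6  1.2 -1.3 -0.5]
balls top [[486.67744039173914, 50.79841208529689], [481.5207789333042, 23.652555236691626], [464.9478844608715, -2.1728373391867137], [481.1707072322716, -30.65285942063403]] 
 local [[87.2, -5.1], [59.8, -2.2], [32.7, 12.2], [5.6, -6.3]] [[92.5, -7.2], [64.4, -4.7], [37.4, 10.3], [10.0, -8.0]]
lid corners local box [[128.1, 45.2], [129.9, -43.8], [37.7, 41.8], [41.3, -41.9]]
amber [[596.1 -87.2  92. ]] spare [[572.6 415.7  84. ]] [[571.  411.5  84. ]]
green [[494.9 150.7  12. ]
 [566.   31.   12. ]
 [597.  -16.7  12. ]]
```

```bash
cat > plan.py <<'E'
from h import *
np.set_printoptions(suppress=True,precision=4)
# TCP pose from yaw of "forward" (tool x dir horizontally, sign sg) and pitch
def toolR(yaw,pitch=0.,sg=1):
    """object frame: x fwd, z up, yaw, nose-down pitch(+); tool z=-obj z, tool y=-/+obj y"""
    O=R.from_euler("ZY",[yaw,pitch]); M=np.diag([1,-1,-1]) if sg>0 else np.diag([-1,1,-1])
    return O*R.from_matrix(M)
def rows(targets,start=None):
    s=env.get_state(); p0=np.array(s["position"]); r0=R.from_quat(s["eef_rot"])
    if start: p0,r0=start
    for p,r in targets:
        d=r0.inv().apply(np.array(p)-p0)/500; v=(r0.inv()*r).as_rotvec()/(np.pi/4)
        print("d",d.round(4).tolist(),"r",v.round(4).tolist(), "dist %.0f ang %.1f"%(np.linalg.norm(d)*500,np.linalg.norm(v)*45))
G=np.array([-47,0,67.])
def scoopTCP(nose,yaw,pitch,sg,g=G,off=6):
    """TCP pose so that scoop nose underside point is at nose"""
    O=R.from_euler("ZY",[yaw,pitch]); o=np.array(nose)-O.apply([38,0,0])
    r=toolR(yaw,pitch,sg); return o+O.apply(g)+O.apply([0,0,off]), r
E
python3 - <<'E'
from plan import *
s=env.get_state(); r=R.from_quat(s["eef_rot"]); print(r.as_matrix())
for sg in(1,-1):
    t=toolR(1.7617,0,sg); print(sg); rows([((630.7,91.5,150),t)])
print(p2w("top",np.array([(432,178),(443,100),(345,160)])*.7,65))
E
```

```text
[[-0.928   0.3726  0.    ]
 [ 0.3726  0.928  -0.    ]
 [-0.     -0.     -1.    ]]
1
d [-1.1023, -0.4102, 0.2275] r [-0.0, 0.0, 1.2708] dist 599 ang 57.2
-1
d [-1.1023, -0.4102, 0.2275] r [-0.0, -0.0, -2.7292] dist 599 ang 122.8
[[675.9951 141.9486  65.    ]
 [784.4952 129.0376  65.    ]
 [698.8322 258.5542  65.    ]]
```

{"fn": "jog_arm", "kwargs": {
  "series": [
    {"dx": -0.72,"dy": -0.27,"dz": 0.1,"rz": 0.8,"gripper": -1},
    {"dx": -0.72,"dy": -0.27,"dz": 0.1,"rz": 0.8,"gripper": -1},
    {"dx": -0.72,"dy": -0.27,"dz": 0.1,"rz": 0.8,"gripper": -1},
    {"dx": -0.72,"dy": -0.27,"dz": 0.1,"rz": 0.8,"gripper": -1},
    {"dx": -0.72,"dy": -0.27,"dz": 0.1,"rz": 0.8,"gripper": -1},
    {"dx": -0.72,"dy": -0.27,"dz": 0.1,"rz": 0.8,"gripper": -1},
    {"dx": -0.72,"dy": -0.27,"dz": 0.1,"rz": 0.8,"gripper": -1},
    {"dx": -0.72,"dy": -0.27,"dz": 0.1,"rz": 0.8,"gripper": -1}
  ]
}}

```text
invalid input
```

```bash
python3 - <<'E'
from plan import *
print(env.get_state()["position"]); t=toolR(1.7617,0,1); rows([((630.7,91.5,150),t),((630.7,91.5,73),t)])
E
```

```text
[195.626  487.1888 263.7229]
d [-1.1023, -0.4102, 0.2275] r [-0.0, 0.0, 1.2708] dist 599 ang 57.2
d [-1.1023, -0.4102, 0.3815] r [-0.0, 0.0, 1.2708] dist 618 ang 57.2
```

{"fn": "jog_arm", "kwargs": {
  "series": [
    {"dx": -0.4,"dy": -0.15,"dz": 0.05,"rx": 0,"ry": 0,"rz": 0.6,"gripper": -1},
    {"dx": -0.72,"dy": -0.27,"dz": 0.1,"rx": 0,"ry": 0,"rz": 0.8,"gripper": -1},
    {"dx": -0.72,"dy": -0.27,"dz": 0.1,"rx": 0,"ry": 0,"rz": 0.8,"gripper": -1},
    {"dx": -0.72,"dy": -0.27,"dz": 0.1,"rx": 0,"ry": 0,"rz": 0.8,"gripper": -1},
    {"dx": -0.72,"dy": -0.27,"dz": 0.1,"rx": 0,"ry": 0,"rz": 0.8,"gripper": -1},
    {"dx": -0.72,"dy": -0.27,"dz": 0.1,"rx": 0,"ry": 0,"rz": 0.8,"gripper": -1},
    {"dx": -0.72,"dy": -0.27,"dz": 0.1,"rx": 0,"ry": 0,"rz": 0.8,"gripper": -1},
    {"dx": -0.72,"dy": -0.27,"dz": 0.1,"rx": 0,"ry": 0,"rz": 0.8,"gripper": -1}
  ],
  "squeeze": 40
}}

```text
time_s: 1.6
position: [481.1, 225.6, 213.4]
eef_rot: [0.485, 0.875, -0.0, 0.0]
wrist_force: [0.2, 1.5, 0.4]
finger_gap: 0.999
grip_force: 0.0
```

```bash
python3 - <<'E'
from plan import *
print(env.get_state()["position"]); t=toolR(1.7617,0,1); rows([((630.7,91.5,150),t),((630.7,91.5,73),t)])
E
```

```text
[481.1222 225.5517 213.3576]
d [-0.3859, 0.1114, 0.1268] r [0.0, 0.0003, 0.4689] dist 211 ang 21.1
d [-0.3859, 0.1114, 0.2808] r [0.0, 0.0003, 0.4689] dist 245 ang 21.1
```

{"fn": "jog_arm", "kwargs": {
  "series": [
    {"dx": -0.386,"dy": 0.111,"dz": 0.127,"rx": 0,"ry": 0,"rz": 0.469,"gripper": -1},
    {"dx": -0.386,"dy": 0.111,"dz": 0.127,"rx": 0,"ry": 0,"rz": 0.469,"gripper": -1},
    {"dx": -0.386,"dy": 0.111,"dz": 0.127,"rx": 0,"ry": 0,"rz": 0.469,"gripper": -1},
    {"dx": -0.386,"dy": 0.111,"dz": 0.127,"rx": 0,"ry": 0,"rz": 0.469,"gripper": -1},
    {"dx": -0.386,"dy": 0.111,"dz": 0.127,"rx": 0,"ry": 0,"rz": 0.469,"gripper": -1},
    {"dx": -0.386,"dy": 0.111,"dz": 0.2,"rx": 0,"ry": 0,"rz": 0.469,"gripper": -1},
    {"dx": -0.386,"dy": 0.111,"dz": 0.28,"rx": 0,"ry": 0,"rz": 0.469,"gripper": -1},
    {"dx": -0.386,"dy": 0.111,"dz": 0.28,"rx": 0,"ry": 0,"rz": 0.469,"gripper": -1}
  ],
  "squeeze": 15
}}

```text
time_s: 2.4
position: [626.2, 94.3, 69.0]
eef_rot: [0.636, 0.772, -0.003, -0.004]
wrist_force: [-0.2, 0.2, 0.0]
finger_gap: 0.999
grip_force: 0.0
```

```bash
python3 - <<'E'
from plan import *
print(env.get_state()["position"]); t=toolR(1.7617,0,1); rows([((630.7,91.5,73),t)])
a=env.capture("scene")[130:310,230:470]; cv2.imwrite("pics/s1.png",cv2.resize(a,None,fx=3,fy=3,interpolation=cv2.INTER_CUBIC))
E
```

```text
[626.2355  94.2545  69.0142]
d [-0.0071, 0.0076, -0.0081] r [-0.0117, -0.0028, 0.0022] dist 7 ang 0.6
```

View pics/s1.png

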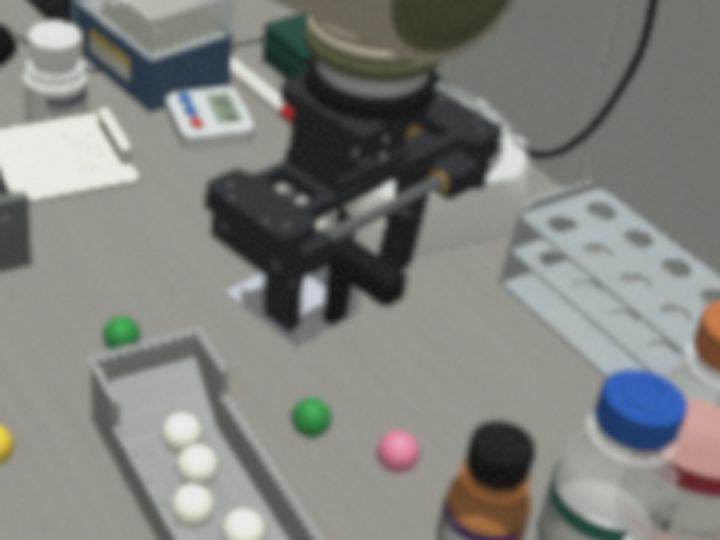

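The fingers straddle the black handle, which is at about (370,270) in the crop. The balls are undisturbed at (181,431) to (243,525). Closing.

{"fn": "jog_arm", "kwargs": {
  "series": [
    {"dx": 0,"dy": 0,"dz": 0,"rx": 0,"ry": 0,"rz": 0,"gripper": -1},
    {"dx": 0,"dy": 0,"dz": 0,"rx": 0,"ry": 0,"rz": 0,"gripper": 1},
    {"dx": 0,"dy": 0,"dz": 0,"rx": 0,"ry": 0,"rz": 0,"gripper": 1},
    {"dx": 0,"dy": 0,"dz": 0,"rx": 0,"ry": 0,"rz": 0,"gripper": 1},
    {"dx": 0,"dy": 0,"dz": 0,"rx": 0,"ry": 0,"rz": 0,"gripper": 1},
    {"dx": 0,"dy": 0,"dz": 0,"rx": 0,"ry": 0,"rz": 0,"gripper": 1},
    {"dx": 0,"dy": 0,"dz": 0,"rx": 0,"ry": 0,"rz": 0,"gripper": 1},
    {"dx": 0,"dy": 0,"dz": 0,"rx": 0,"ry": 0,"rz": 0,"gripper": 1}
  ],
  "squeeze": 20
}}

```text
time_s: 3.25
position: [629.0, 93.8, 73.7]
eef_rot: [0.636, 0.772, -0.0, -0.0]
wrist_force: [-0.4, 0.1, 1.1]
finger_gap: 0.387
grip_force: 0.0
```

{"fn": "jog_arm", "kwargs": {
  "series": [
    {"dx": 0,"dy": 0,"dz": 0,"rx": 0,"ry": 0,"rz": 0,"gripper": 1},
    {"dx": 0,"dy": 0,"dz": 0,"rx": 0,"ry": 0,"rz": 0,"gripper": 1},
    {"dx": 0,"dy": 0,"dz": 0,"rx": 0,"ry": 0,"rz": 0,"gripper": 1}
  ],
  "squeeze": 50
}}

```text
time_s: 3.55
position: [629.0, 93.8, 73.7]
eef_rot: [0.636, 0.772, -0.0, 0.0]
wrist_force: [-0.0, -0.2, -0.1]
finger_gap: 0.217
grip_force: 49.8
```

```bash
cat >> plan.py <<'E'
GT=np.array([-44.5,0,73.7]); TR=np.array([474.4,-35.7]); TY=1.4884
def tpt(x,y,z): c,s=np.cos(TY),np.sin(TY); return np.array([TR[0]+c*x-s*y,TR[1]+s*x+c*y,z])
def sc(nose,yaw=None,pitch=0.): return scoopTCP(nose,TY if yaw is None else yaw,pitch,1,GT,0)
E
python3 - <<'E'
from plan import *
p=env.get_state()["position"]; r=R.from_quat(env.get_state()["eef_rot"])
rows([(p+[0,0,70],r),sc(tpt(-15,0,64))])
E
```

```text
d [-0.0, 0.0, -0.14] r [0.0, 0.0, 0.0] dist 70 ang 0.0
d [-0.3829, -0.406, -0.128] r [0.0, 0.0, 0.3498] dist 286 ang 15.7
```

{"fn": "jog_arm", "kwargs": {
  "series": [
    {"dx": 0,"dy": 0,"dz": -0.08,"rx": 0,"ry": 0,"rz": 0,"gripper": 1},
    {"dx": 0,"dy": 0,"dz": -0.16,"rx": 0,"ry": 0,"rz": 0,"gripper": 1},
    {"dx": -0.383,"dy": -0.406,"dz": -0.16,"rx": 0,"ry": 0,"rz": 0.35,"gripper": 1},
    {"dx": -0.383,"dy": -0.406,"dz": -0.16,"rx": 0,"ry": 0,"rz": 0.35,"gripper": 1},
    {"dx": -0.383,"dy": -0.406,"dz": -0.16,"rx": 0,"ry": 0,"rz": 0.35,"gripper": 1},
    {"dx": -0.383,"dy": -0.406,"dz": -0.16,"rx": 0,"ry": 0,"rz": 0.35,"gripper": 1},
    {"dx": -0.383,"dy": -0.406,"dz": -0.16,"rx": 0,"ry": 0,"rz": 0.35,"gripper": 1},
    {"dx": -0.383,"dy": -0.406,"dz": -0.16,"rx": 0,"ry": 0,"rz": 0.35,"gripper": 1}
  ],
  "squeeze": 50
}}

```text
time_s: 4.35
position: [464.4, -134.9, 153.7]
eef_rot: [0.736, 0.677, -0.0, -0.0]
wrist_force: [0.3, -0.1, -1.4]
finger_gap: 0.22
grip_force: 49.8
```

{"fn": "jog_arm", "kwargs": {
  "series": [
    {"dx": 0,"dy": 0,"dz": 0.05,"rx": 0,"ry": 0,"rz": 0,"gripper": 1},
    {"dx": 0,"dy": 0,"dz": 0.05,"rx": 0,"ry": 0,"rz": 0,"gripper": 1},
    {"dx": 0,"dy": 0,"dz": 0.05,"rx": 0,"ry": 0,"rz": 0,"gripper": 1},
    {"dx": 0,"dy": 0,"dz": 0.05,"rx": 0,"ry": 0,"rz": 0,"gripper": 1}
  ],
  "squeeze": 50
}}

```text
time_s: 4.75
position: [467.0, -132.6, 129.5]
eef_rot: [0.735, 0.678, 0.0, 0.001]
wrist_force: [1.4, 1.1, -1.2]
finger_gap: 0.218
grip_force: 49.8
```

```bash
python3 - <<'E'
from plan import *
s=env.get_state();print(s["position"],s["finger_gap"],s["joint_positions"])
rows([sc(tpt(-15,0,40)),sc(tpt(-15,0,4))])
im=env.capture("scene"); cv2.imwrite("pics/s2f.png",im)
a=im[220:400,230:430]; cv2.imwrite("pics/s2.png",cv2.resize(a,None,fx=3.3,fy=3.3,interpolation=cv2.INTER_CUBIC))
print("pred nose corners", (w2p("scene",[tpt(-15,29,0)+[0,0,55],tpt(-15,-29,0)+[0,0,55]])-[230,220])*3.3)
E
```

```text
[ 466.9757 -132.5981  129.4963] 0.21796404294717853 [-0.5186  0.3839  1.7844  0.      0.9722 -0.4371]
d [-0.0006, -0.0012, 0.0316] r [0.0012, 0.0006, 0.0011] dist 16 ang 0.1
d [-0.0006, -0.0013, 0.1036] r [0.0012, 0.0006, 0.0011] dist 52 ang 0.1
pred nose corners [[222.7523 291.4953]
 [331.5571 256.2803]]
```

View pics/s2.png

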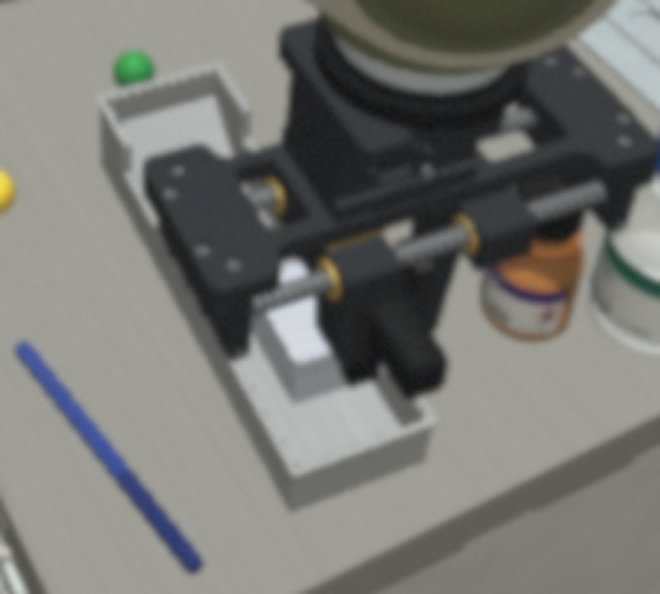

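The scoop hovers over the trough. Its rear-left bottom corner is at crop (295,400), and the trough's near rim corners are at (292,470) and (433,413). I compare these with the model.

```bash
python3 - <<'E'
from plan import *
p=env.get_state()["position"]; print(p)
# actual scoop rear-left corner from the measured tcp
r=R.from_quat(env.get_state()["eef_rot"]); O=r*R.from_matrix(np.diag([1,-1,-1])); o=p-O.apply(GT)
P=[o+O.apply([-32,29,0]),tpt(-103,35.5,34),tpt(-103,-35.5,34),tpt(133,35.5,54),tpt(133,-35.5,54)]
m=np.array([(295,400),(292,470),(433,413),(100,97),(221,66)])/3.3-.35+[230,220]
u=w2p("scene",P); print((m-u).round(2)); print(u.round(1))
for Q,x in zip(P,m): print((p2w("scene",x,Q[2])[0]-Q).round(1))
E
```

```text
[ 466.9595 -132.5843  129.4833]
[[ 1.01 -2.19]
 [-0.16 -1.67]
 [-0.09 -3.16]
 [ 0.19 -0.56]
 [ 0.83 -0.13]]
[[318.  343.1]
 [318.3 363.7]
 [361.  348. ]
 [259.8 249.6]
 [295.8 239.8]]
[ 3.3  2.5 -0. ]
[1.2 2.4 0. ]
[3.1 4.6 0. ]
[1.  1.2 0. ]
[ 1.5 -0.4  0. ]
```

{"fn": "jog_arm", "kwargs": {
  "series": [
    {"dx": 0,"dy": -0.001,"dz": 0.03,"rx": 0,"ry": 0,"rz": 0,"gripper": 1},
    {"dx": 0,"dy": -0.001,"dz": 0.05,"rx": 0,"ry": 0,"rz": 0,"gripper": 1},
    {"dx": 0,"dy": -0.001,"dz": 0.065,"rx": 0,"ry": 0,"rz": 0,"gripper": 1},
    {"dx": 0,"dy": -0.001,"dz": 0.08,"rx": 0,"ry": 0,"rz": 0,"gripper": 1},
    {"dx": 0,"dy": -0.001,"dz": 0.09,"rx": 0,"ry": 0,"rz": 0,"gripper": 1},
    {"dx": 0,"dy": -0.001,"dz": 0.09,"rx": 0,"ry": 0,"rz": 0,"gripper": 1}
  ],
  "squeeze": 50
}}

```text
time_s: 5.4
position: [465.7, -132.8, 83.2]
eef_rot: [0.736, 0.677, -0.0, -0.0]
wrist_force: [-0.5, -1.1, -0.9]
finger_gap: 0.219
grip_force: 49.8
```

```bash
python3 - <<'E'
from plan import *
s=env.get_state();print(s["position"],s["wrist_force"],s["torque"])
rows([sc(tpt(-15,0,4))])
E
```

```text
[ 465.7021 -132.7569   83.1866] [-0.5083 -1.0726 -0.8619] [-0.0873  0.0968  0.0313]
d [-0.0001, 0.0014, 0.011] r [-0.0012, -0.0005, -0.0002] dist 6 ang 0.1
```

{"fn": "jog_arm", "kwargs": {
  "series": [
    {"dx": 0,"dy": 0.001,"dz": 0.008,"rx": 0,"ry": 0,"rz": 0,"gripper": 1},
    {"dx": 0,"dy": 0.001,"dz": 0.011,"rx": 0,"ry": 0,"rz": 0,"gripper": 1},
    {"dx": 0,"dy": 0.001,"dz": 0.011,"rx": 0,"ry": 0,"rz": 0,"gripper": 1},
    {"dx": 0,"dy": 0.001,"dz": 0.011,"rx": 0,"ry": 0,"rz": 0,"gripper": 1}
  ],
  "squeeze": 50
}}

```text
time_s: 5.8
position: [466.5, -133.0, 78.4]
eef_rot: [0.736, 0.677, 0.0, 0.0]
wrist_force: [0.2, 0.0, -1.0]
finger_gap: 0.222
grip_force: 49.8
```

{"fn": "jog_arm", "kwargs": {
  "series": [
    {"dx": 0,"dy": 0,"dz": 0.002,"rx": 0,"ry": 0,"rz": 0,"gripper": 1},
    {"dx": 0.015,"dy": 0,"dz": 0.002,"rx": 0,"ry": 0,"rz": 0,"gripper": 1},
    {"dx": 0.03,"dy": 0,"dz": 0.002,"rx": 0,"ry": 0,"rz": 0,"gripper": 1},
    {"dx": 0.045,"dy": 0,"dz": 0.002,"rx": 0,"ry": 0,"rz": 0,"gripper": 1},
    {"dx": 0.06,"dy": 0,"dz": 0.002,"rx": 0,"ry": 0,"rz": 0,"gripper": 1},
    {"dx": 0.075,"dy": 0,"dz": 0.002,"rx": 0,"ry": 0,"rz": 0,"gripper": 1},
    {"dx": 0.09,"dy": 0,"dz": 0.002,"rx": 0,"ry": 0,"rz": 0,"gripper": 1},
    {"dx": 0.105,"dy": 0,"dz": 0.002,"rx": 0,"ry": 0,"rz": 0,"gripper": 1}
  ],
  "squeeze": 50
}}

```text
time_s: 6.6
position: [471.1, -80.0, 77.7]
eef_rot: [0.736, 0.678, 0.0, 0.001]
wrist_force: [-0.7, -2.0, 5.2]
finger_gap: 0.218
grip_force: 49.8
```

```bash
python3 - <<'E'
from plan import *
s=env.get_state();print(s["position"],s["wrist_force"],s["torque"])
rows([sc(tpt(80,0,4)),sc(tpt(95,0,4))])
env.capture("scene")
for c in("scene",):
  for d in env.search_frame("ball_1",c): print(np.round(d["bbox"]),round(d["conf"],2))
E
```

```text
[471.0899 -79.9813  77.6549] [-0.6524 -2.0442  5.1807] [-0.3514  0.1656  0.0006]
d [0.0838, -0.0007, -0.0001] r [0.0014, 0.0007, 0.0004] dist 42 ang 0.1
d [0.1138, -0.0007, -0.0002] r [0.0014, 0.0007, 0.0004] dist 57 ang 0.1
[184. 169. 255. 226.] 0.72
[222. 274. 234. 282.] 0.45
```

{"fn": "jog_arm", "kwargs": {
  "series": [
    {"dx": 0.012,"dy": 0,"dz": 0,"rx": 0,"ry": 0,"rz": 0,"gripper": 1},
    {"dx": 0.024,"dy": 0,"dz": 0,"rx": 0,"ry": 0,"rz": 0,"gripper": 1},
    {"dx": 0.036,"dy": 0,"dz": 0,"rx": 0,"ry": 0,"rz": 0,"gripper": 1},
    {"dx": 0.048,"dy": 0,"dz": 0,"rx": 0,"ry": 0,"rz": 0,"gripper": 1},
    {"dx": 0.06,"dy": 0,"dz": 0,"rx": 0,"ry": 0,"rz": 0,"gripper": 1},
    {"dx": 0.07,"dy": 0,"dz": 0,"rx": 0,"ry": 0,"rz": 0,"gripper": 1},
    {"dx": 0.08,"dy": 0,"dz": 0,"rx": 0,"ry": 0,"rz": 0,"gripper": 1},
    {"dx": 0.09,"dy": 0,"dz": 0,"rx": 0,"ry": 0,"rz": 0,"gripper": 1}
  ],
  "squeeze": 50
}}

```text
time_s: 7.5
position: [474.7, -35.6, 77.7]
eef_rot: [0.736, 0.677, 0.0, 0.001]
wrist_force: [-1.7, -2.2, 6.4]
finger_gap: 0.219
grip_force: 49.8
```

```bash
python3 - <<'E'
from plan import *
s=env.get_state();print(s["position"],s["wrist_force"],s["torque"])
rows([sc(tpt(95,0,4)),sc(tpt(100,0,6),None,-.1),sc(tpt(100,0,8),None,-.35)])
im=env.capture("top")[150:300,250:450]; im2=env.capture("scene")[200:380,220:420]
a=np.hstack([cv2.resize(im,(400,300),interpolation=cv2.INTER_CUBIC),cv2.resize(im2,(400,360),interpolation=cv2.INTER_CUBIC)[:300]])
cv2.imwrite("pics/m1.png",a)
E
```

```text
[474.7318 -35.6233  77.6738] [-1.6961 -2.2492  6.3789] [-0.6234  0.3141  0.1441]
d [0.0248, -0.0006, -0.0001] r [0.0013, 0.001, 0.0003] dist 12 ang 0.1
d [0.0209, -0.0007, 0.0131] r [0.0013, 0.1283, 0.0004] dist 12 ang 5.8
d [-0.0057, -0.0007, 0.0575] r [0.0012, 0.4466, 0.0006] dist 29 ang 20.1
```

View pics/m1.png

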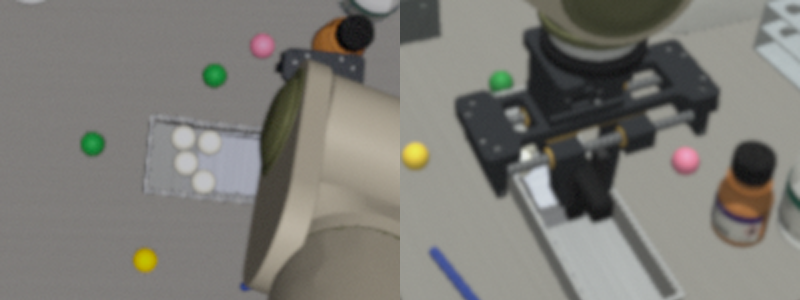

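Top half: all four balls are gathered in front of and on the scoop, at (182,137), (208,142), (186,163) and (204,182). I advance to the ramp foot.

{"fn": "jog_arm", "kwargs": {
  "series": [
    {"dx": 0.006,"dy": 0,"dz": 0,"rx": 0,"ry": 0,"rz": 0,"gripper": 1},
    {"dx": 0.012,"dy": 0,"dz": 0,"rx": 0,"ry": 0,"rz": 0,"gripper": 1},
    {"dx": 0.018,"dy": 0,"dz": 0,"rx": 0,"ry": 0,"rz": 0,"gripper": 1},
    {"dx": 0.022,"dy": 0,"dz": 0,"rx": 0,"ry": 0,"rz": 0,"gripper": 1},
    {"dx": 0.022,"dy": 0,"dz": 0,"rx": 0,"ry": 0,"rz": 0,"gripper": 1},
    {"dx": 0.022,"dy": 0,"dz": 0,"rx": 0,"ry": 0,"rz": 0,"gripper": 1}
  ],
  "squeeze": 50
}}

```text
time_s: 8.2
position: [475.6, -24.5, 77.6]
eef_rot: [0.736, 0.677, 0.0, 0.0]
wrist_force: [0.1, -0.8, 7.9]
finger_gap: 0.22
grip_force: 49.8
```

```bash
python3 - <<'E'
from plan import *
s=env.get_state();print(s["position"],s["wrist_force"],s["torque"])
r=R.from_quat(s["eef_rot"]);O=r*R.from_matrix(np.diag([1,-1,-1])); n=s["position"]-O.apply(GT)+O.apply([38,0,0]); d=n[:2]-TR; print("nose local",d@[np.cos(TY),np.sin(TY)],d@[-np.sin(TY),np.cos(TY)],n[2])
im=env.capture("top"); cv2.imwrite("pics/t3.png",im)
# white blobs
hsv=cv2.cvtColor(im,cv2.COLOR_BGR2HSV); m=cv2.inRange(hsv,(0,0,185),(179,45,255)); m[:200]=0;m[270:]=0;m[:,:310]=0;m[:,470:]=0
k,l,st,c=cv2.connectedComponentsWithStats(m); print(st[1:,4],c[1:])
print(im[200:250:6,325:375:6].max(2))
E
```

```text
[475.6074 -24.5273  77.6309] [ 0.0523 -0.818   7.8752] [-0.1531  0.1115  0.0289]
nose local 93.71867455587363 -0.34036779543509693 3.9135326723794743
[62 12 59  1  1  1  1  1  3 62 59 33  1] [[338.7258 217.871 ]
 [407.4167 216.1667]
 [349.6441 220.7458]
 [415.     217.    ]
 [410.     219.    ]
 [412.     218.    ]
 [414.     219.    ]
 [416.     219.    ]
 [418.3333 220.    ]
 [337.8226 230.6935]
 [345.2203 239.7458]
 [387.2727 264.2424]
 [383.     266.    ]]
[[127 127 126 127 127 126 127 127 126]
 [125 128 126 129 126 127 127 124 121]
 [134 136 136  86 127 129 144 128  71]
 [147 139 196 187 194 168 161 147  44]
 [134 144 147 146 190 159 176 178  52]
 [140 137 196 171 178 179 177 178  48]
 [139 139 170 183 171 177 176 177  52]
 [136 141 140 191 185 176 177 177  73]
 [122 130 127 127 149 137 140 134  72]]
```

{"fn": "jog_arm", "kwargs": {
  "series": [
    {"dx": 0.004,"dy": 0,"dz": 0,"rx": 0,"ry": 0,"rz": 0,"gripper": 1},
    {"dx": 0.008,"dy": 0,"dz": 0,"rx": 0,"ry": 0,"rz": 0,"gripper": 1},
    {"dx": 0.01,"dy": 0,"dz": 0,"rx": 0,"ry": 0,"rz": 0,"gripper": 1},
    {"dx": 0.01,"dy": 0,"dz": 0,"rx": 0,"ry": 0,"rz": 0,"gripper": 1}
  ],
  "squeeze": 50
}}

```text
time_s: 8.65
position: [476.5, -21.4, 78.2]
eef_rot: [0.735, 0.678, -0.001, 0.002]
wrist_force: [-1.7, -14.1, 10.2]
finger_gap: 0.218
grip_force: 49.9
```

```bash
cat >> plan.py <<'E'
def look():
    s=env.get_state();print("TCP",s["position"],"F",s["wrist_force"],"gap",s["finger_gap"],"t",s["time_s"])
    r=R.from_quat(s["eef_rot"]);O=r*R.from_matrix(np.diag([1,-1,-1])); n=s["position"]-O.apply(GT)+O.apply([38,0,0]); d=n[:2]-TR
    print("nose local",(d@[np.cos(TY),np.sin(TY)]).round(1),(d@[-np.sin(TY),np.cos(TY)]).round(1),n[2].round(1),"zyx",O.as_euler("ZYX").round(3))
    return s,O,n
def balls(z=18.5,save=None):
    im=env.capture("top"); 
    if save: cv2.imwrite(save,im)
    m=cv2.inRange(cv2.cvtColor(im,cv2.COLOR_BGR2HSV),(0,0,185),(179,45,255)); m[:200]=0;m[270:]=0;m[:,:310]=0;m[:,470:]=0
    k,l,st,c=cv2.connectedComponentsWithStats(m)
    for a,q in zip(st[1:,4],c[1:]):
        if a>25:
            d=p2w("top",q,z)[0][:2]-TR; print("ball",a,q.round(1),"local",(d@[np.cos(TY),np.sin(TY)]).round(1),(d@[-np.sin(TY),np.cos(TY)]).round(1))
E
python3 - <<'E'
from plan import *
look(); balls(18.5,"pics/t4.png")
E
```

```text
TCP [476.5213 -21.3746  78.2063] F [ -1.7039 -14.1344  10.1691] gap 0.21809772334972666 t 8.65
nose local 96.7 -1.0 4.2 zyx [ 1.49   0.004 -0.002]
ball 63 [338.2 217.8] local 105.8 -20.8
ball 34 [407.1 216.6] local -28.7 -36.9
ball 61 [349. 221.] local 84.1 -16.7
ball 61 [337.  230.6] local 105.7 4.4
ball 59 [344.1 239.5] local 90.3 20.4
ball 31 [383.7 264.2] local 9.0 60.3
```

```bash
python3 - <<'E'
from plan import *
rows([sc(tpt(94,0,4.7)),sc(tpt(97,0,9),None,-.06),sc(tpt(101,0,12.3),None,-.11),sc(tpt(104.5,0,15.5),None,-.155),sc(tpt(108,0,19),None,-.2),sc(tpt(108,0,24),None,-.27),sc(tpt(108,0,30),None,-.35)])
E
```

```text
d [-0.0058, -0.0018, -0.0004] r [0.0031, 0.0048, 0.0015] dist 3 ang 0.3
d [-0.0084, -0.0019, 0.0012] r [0.003, 0.0812, 0.0016] dist 4 ang 3.7
d [-0.007, -0.0019, 0.0034] r [0.003, 0.1448, 0.0017] dist 4 ang 6.5
d [-0.0056, -0.0019, 0.0052] r [0.003, 0.2021, 0.0018] dist 4 ang 9.1
d [-0.0038, -0.0019, 0.0067] r [0.0029, 0.2594, 0.0018] dist 4 ang 11.7
d [-0.0111, -0.0019, 0.0104] r [0.0029, 0.3485, 0.0019] dist 8 ang 15.7
d [-0.0183, -0.0019, 0.0146] r [0.0028, 0.4504, 0.002] dist 12 ang 20.3
```

{"fn": "jog_arm", "kwargs": {
  "series": [
    {"dx": -0.01,"dy": -0.001,"dz": -0.001,"rx": 0,"ry": 0,"rz": 0,"gripper": 1},
    {"dx": -0.012,"dy": -0.001,"dz": 0,"rx": 0,"ry": 0.08,"rz": 0,"gripper": 1},
    {"dx": -0.011,"dy": -0.001,"dz": 0.002,"rx": 0,"ry": 0.145,"rz": 0,"gripper": 1},
    {"dx": -0.0095,"dy": -0.001,"dz": 0.004,"rx": 0,"ry": 0.2,"rz": 0,"gripper": 1},
    {"dx": -0.008,"dy": -0.001,"dz": 0.0055,"rx": 0,"ry": 0.26,"rz": 0,"gripper": 1},
    {"dx": -0.008,"dy": -0.001,"dz": 0.0055,"rx": 0,"ry": 0.26,"rz": 0,"gripper": 1},
    {"dx": -0.008,"dy": -0.001,"dz": 0.0055,"rx": 0,"ry": 0.26,"rz": 0,"gripper": 1}
  ],
  "squeeze": 50
}}

```text
time_s: 9.4
position: [474.6, -23.6, 74.1]
eef_rot: [0.732, 0.674, 0.074, -0.069]
wrist_force: [0.1, 0.1, -2.4]
finger_gap: 0.221
grip_force: 49.8
```

```bash
python3 - <<'E'
from plan import *
look(); balls(24,"pics/t5.png")
rows([sc(tpt(108,0,24),None,-.27),sc(tpt(105,0,30),None,-.35),sc(tpt(95,0,60),None,-.35)])
E
```

```text
TCP [474.5759 -23.6163  74.1485] F [ 0.1     0.1239 -2.4471] gap 0.2212236332813665 t 9.4
nose local 107.7 0.8 18.6 zyx [ 1.488 -0.203  0.001]
ball 68 [342.8 218.4] local 97.2 -20.1
ball 75 [334.5 227.6] local 111.6 -0.6
ball 68 [367.  227.1] local 48.8 -8.1
ball 72 [342.6 237.4] local 94.0 16.7
d [-0.007, 0.0015, 0.001] r [-0.001, 0.085, -0.0001] dist 4 ang 3.8
d [-0.0208, 0.0015, 0.0024] r [-0.001, 0.1868, -0.0001] dist 10 ang 8.4
d [-0.0283, 0.0015, -0.0604] r [-0.001, 0.1868, -0.0001] dist 33 ang 8.4
```

{"fn": "jog_arm", "kwargs": {
  "series": [
    {"dx": 0,"dy": 0.001,"dz": 0,"rx": 0,"ry": 0.04,"rz": 0,"gripper": 1},
    {"dx": 0,"dy": 0.001,"dz": 0,"rx": 0,"ry": 0.04,"rz": 0,"gripper": 1},
    {"dx": 0,"dy": 0.001,"dz": 0,"rx": 0,"ry": 0.04,"rz": 0,"gripper": 1},
    {"dx": 0,"dy": 0.001,"dz": 0,"rx": 0,"ry": 0.04,"rz": 0,"gripper": 1}
  ],
  "squeeze": 50
}}

```text
time_s: 9.85
position: [475.3, -23.6, 74.4]
eef_rot: [0.731, 0.673, 0.086, -0.079]
wrist_force: [0.5, -0.4, -2.0]
finger_gap: 0.218
grip_force: 49.8
```

```bash
python3 - <<'E'
from plan import *
look(); balls(24,"pics/t6.png")
im=cv2.imread("pics/t6.png")[190:270,300:420]; cv2.imwrite("pics/t6c.png",cv2.resize(im,None,fx=5,fy=5,interpolation=cv2.INTER_CUBIC))
rows([sc(tpt(108,0,26),None,-.30),sc(tpt(105,0,30),None,-.35),sc(tpt(95,0,60),None,-.35)])
E
```

```text
TCP [475.314  -23.5792  74.4286] F [ 0.5318 -0.4068 -1.9976] gap 0.21793191566372444 t 9.85
nose local 109.5 0.1 22.0 zyx [ 1.489 -0.235  0.   ]
ball 73 [342.4 218. ] local 98.1 -20.7
ball 72 [333.5 227.1] local 113.6 -1.3
ball 70 [366.2 226.7] local 50.4 -8.5
ball 73 [342.2 236.9] local 94.9 15.9
d [-0.0103, 0.0001, 0.0025] r [-0.0002, 0.0828, 0.0002] dist 5 ang 3.7
d [-0.0209, 0.0001, 0.0022] r [-0.0002, 0.1465, 0.0002] dist 11 ang 6.6
d [-0.0264, 0.0001, -0.0608] r [-0.0002, 0.1465, 0.0002] dist 33 ang 6.6
```

View pics/t6c.png

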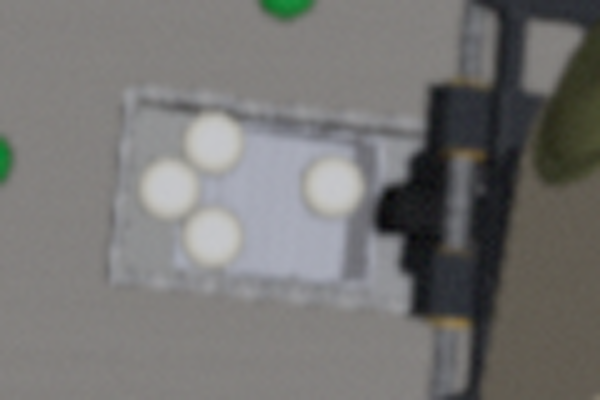

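Three balls, at (215,140), (168,188) and (212,237), form an arch ahead of the side walls. The fourth is at the back of the scoop at (333,187). Backing off slowly while tilting should break the arch.

```bash
python3 - <<'E'
from plan import *
rows([sc(tpt(107,0,25),None,-.27),sc(tpt(104,0,27.5),None,-.3),sc(tpt(100,0,30),None,-.33),sc(tpt(95,0,32),None,-.36),sc(tpt(90,0,34),None,-.38),sc(tpt(84,0,36),None,-.4)])
E
```

```text
d [-0.0086, 0.0001, -0.0011] r [-0.0002, 0.0446, 0.0002] dist 4 ang 2.0
d [-0.0174, 0.0001, -0.0022] r [-0.0002, 0.0828, 0.0002] dist 9 ang 3.7
d [-0.028, 0.0001, -0.0037] r [-0.0002, 0.121, 0.0002] dist 14 ang 5.4
d [-0.0407, 0.0001, -0.0045] r [-0.0002, 0.1592, 0.0002] dist 20 ang 7.2
d [-0.052, 0.0001, -0.007] r [-0.0002, 0.1847, 0.0002] dist 26 ang 8.3
d [-0.0651, 0.0001, -0.01] r [-0.0002, 0.2101, 0.0002] dist 33 ang 9.5
```

{"fn": "jog_arm", "kwargs": {
  "series": [
    {"dx": -0.009,"dy": 0,"dz": -0.001,"rx": 0,"ry": 0.045,"rz": 0,"gripper": 1},
    {"dx": -0.0175,"dy": 0,"dz": -0.002,"rx": 0,"ry": 0.083,"rz": 0,"gripper": 1},
    {"dx": -0.028,"dy": 0,"dz": -0.004,"rx": 0,"ry": 0.12,"rz": 0,"gripper": 1},
    {"dx": -0.04,"dy": 0,"dz": -0.005,"rx": 0,"ry": 0.16,"rz": 0,"gripper": 1},
    {"dx": -0.052,"dy": 0,"dz": -0.007,"rx": 0,"ry": 0.185,"rz": 0,"gripper": 1},
    {"dx": -0.065,"dy": 0,"dz": -0.01,"rx": 0,"ry": 0.21,"rz": 0,"gripper": 1},
    {"dx": -0.065,"dy": 0,"dz": -0.01,"rx": 0,"ry": 0.21,"rz": 0,"gripper": 1},
    {"dx": -0.065,"dy": 0,"dz": -0.01,"rx": 0,"ry": 0.21,"rz": 0,"gripper": 1}
  ],
  "squeeze": 50
}}

```text
time_s: 10.7
position: [472.7, -56.5, 71.8]
eef_rot: [0.721, 0.664, 0.146, -0.135]
wrist_force: [-0.5, 0.0, -1.3]
finger_gap: 0.221
grip_force: 49.8
```

```bash
python3 - <<'E'
from plan import *
look(); balls(24,"pics/t7.png")
E
```

```text
TCP [472.7044 -56.483   71.7647] F [-0.4838  0.0128 -1.2973] gap 0.2210586107939523 t 10.7
nose local 83.8 -0.1 36.0 zyx [ 1.488 -0.4    0.   ]
ball 70 [369.1 223. ] local 45.5 -16.3
ball 75 [379.4 228. ] local 24.5 -8.8
ball 76 [371.7 237.8] local 37.8 11.8
```

```bash
cat >> plan.py <<'E'
BX=np.array([438.,313.6]); BY=-0.1523
def bpt(x,y,z): c,s=np.cos(BY),np.sin(BY); return np.array([BX[0]+c*x-s*y,BX[1]+s*x+c*y,z])
PY=np.pi/2+BY
E
python3 - <<'E'
from plan import *
s,O,n=look(); yw=O.as_euler("ZYX")[0]
A=sc(n+[0,0,70],yw,-.45); rows([sc(n+[0,0,25],yw,-.42),A])
print("from A"); B=sc(bpt(-2,5,100),PY,-.45)
rows([sc(bpt(-2,5,100)*f+(1-f)*(n+[0,0,70]),PY*f+yw*(1-f),-.45) for f in (.06,.18,.32,.48,.64,.8,.91,.97)]+[B],A)
print("from B"); rows([sc(bpt(-2,5,95),PY,-.3),sc(bpt(-2,5,84),PY,-.15),sc(bpt(-2,6,72),PY,0.),sc(bpt(-2,7,63),PY,.15),sc(bpt(-2,8,54),PY,.3),sc(bpt(-2,8,47),PY,.45),sc(bpt(-2,8,40),PY,.6),sc(bpt(-2,8,35),PY,.72)],B)
E
```

```text
TCP [472.7145 -56.283   71.8015] F [ 0.0739 -0.5721 -1.9919] gap 0.21945030182695413 t 10.75
nose local 84.0 -0.0 36.1 zyx [ 1.488 -0.4    0.   ]
d [0.0166, -0.0, -0.0428] r [-0.0001, 0.0251, -0.0] dist 23 ang 1.1
d [0.0474, -0.0, -0.1205] r [-0.0001, 0.0633, -0.0] dist 65 ang 2.8
from A
d [0.0284, -0.0089, 0.0146] r [-0.0023, -0.0, 0.0048] dist 17 ang 0.2
d [0.0854, -0.0267, 0.0437] r [-0.007, 0.0, 0.0144] dist 50 ang 0.7
d [0.1518, -0.0475, 0.0776] r [-0.0124, 0.0, 0.0256] dist 88 ang 1.3
d [0.2277, -0.0712, 0.1165] r [-0.0185, -0.0, 0.0384] dist 133 ang 1.9
d [0.3036, -0.0949, 0.1553] r [-0.0247, -0.0, 0.0512] dist 177 ang 2.6
d [0.3796, -0.1186, 0.1941] r [-0.0309, -0.0, 0.064] dist 221 ang 3.2
d [0.4318, -0.1349, 0.2209] r [-0.0352, -0.0, 0.0728] dist 252 ang 3.6
d [0.4603, -0.1438, 0.2354] r [-0.0375, 0.0, 0.0776] dist 268 ang 3.9
d [0.4746, -0.1483, 0.2427] r [-0.0386, 0.0, 0.08] dist 277 ang 4.0
from B
d [0.0195, 0.0, -0.014] r [0.0, -0.191, 0.0] dist 12 ang 8.6
d [0.037, -0.0, -0.0134] r [0.0, -0.382, 0.0] dist 20 ang 17.2
d [0.058, -0.0, -0.0058] r [0.0, -0.573, 0.0] dist 29 ang 25.8
d [0.0835, -0.0, 0.001] r [0.0, -0.7639, 0.0] dist 42 ang 34.4
d [0.1101, 0.0, 0.0125] r [0.0, -0.9549, 0.0] dist 55 ang 43.0
d [0.1372, 0.0, 0.0246] r [0.0, -1.1459, 0.0] dist 70 ang 51.6
d [0.164, 0.0, 0.0416] r [0.0, -1.3369, 0.0] dist 85 ang 60.2
d [0.1852, 0.0, 0.0576] r [0.0, -1.4897, 0.0] dist 97 ang 67.0
```

{"fn": "jog_arm", "kwargs": {
  "series": [
    {"dx": 0.004,"dy": 0,"dz": -0.01,"rx": 0,"ry": 0.01,"rz": 0,"gripper": 1},
    {"dx": 0.013,"dy": 0,"dz": -0.033,"rx": 0,"ry": 0.02,"rz": 0,"gripper": 1},
    {"dx": 0.026,"dy": 0,"dz": -0.066,"rx": 0,"ry": 0.04,"rz": 0,"gripper": 1},
    {"dx": 0.04,"dy": 0,"dz": -0.1,"rx": 0,"ry": 0.06,"rz": 0,"gripper": 1},
    {"dx": 0.047,"dy": 0,"dz": -0.12,"rx": 0,"ry": 0.063,"rz": 0,"gripper": 1},
    {"dx": 0.047,"dy": 0,"dz": -0.12,"rx": 0,"ry": 0.063,"rz": 0,"gripper": 1}
  ],
  "squeeze": 50
}}

```text
time_s: 11.35
position: [473.0, -58.4, 137.3]
eef_rot: [0.717, 0.661, 0.164, -0.15]
wrist_force: [0.4, -0.0, -2.3]
finger_gap: 0.22
grip_force: 49.8
```

{"fn": "jog_arm", "kwargs": {
  "series": [
    {"dx": 0.028,"dy": -0.009,"dz": 0.0145,"rx": -0.002,"ry": 0,"rz": 0.005,"gripper": 1},
    {"dx": 0.085,"dy": -0.027,"dz": 0.044,"rx": -0.007,"ry": 0,"rz": 0.014,"gripper": 1},
    {"dx": 0.152,"dy": -0.0475,"dz": 0.078,"rx": -0.012,"ry": 0,"rz": 0.026,"gripper": 1},
    {"dx": 0.228,"dy": -0.071,"dz": 0.117,"rx": -0.0185,"ry": 0,"rz": 0.038,"gripper": 1},
    {"dx": 0.304,"dy": -0.095,"dz": 0.155,"rx": -0.025,"ry": 0,"rz": 0.051,"gripper": 1},
    {"dx": 0.38,"dy": -0.119,"dz": 0.194,"rx": -0.031,"ry": 0,"rz": 0.064,"gripper": 1},
    {"dx": 0.432,"dy": -0.135,"dz": 0.221,"rx": -0.035,"ry": 0,"rz": 0.073,"gripper": 1},
    {"dx": 0.46,"dy": -0.144,"dz": 0.235,"rx": -0.0375,"ry": 0,"rz": 0.078,"gripper": 1}
  ],
  "squeeze": 50
}}

```text
time_s: 12.15
position: [419.6, 207.9, 129.5]
eef_rot: [0.739, 0.636, 0.168, -0.147]
wrist_force: [0.2, 0.1, -2.1]
finger_gap: 0.222
grip_force: 49.8
```

```bash
python3 - <<'E'
from plan import *
s,O,n=look(); balls(16.5,"pics/t8.png"); print(n,bpt(-2,5,100))
env.capture("top"); env.capture("scene")
for c in ("top","scene"): print([(np.round(d["bbox"]).tolist(),round(d["conf"],2)) for d in env.search_frame("ball_1",c)])
B=sc(bpt(-2,5,100),PY,-.45); rows([B])
im=np.hstack([cv2.resize(cv2.imread("pics/t8.png")[140:300,150:430],None,fx=2,fy=2)[:,:560][:, :400],cv2.resize(env.capture("scene")[130:330,170:370],None,fx=1.6,fy=1.6)[:,:320]])
cv2.imwrite("pics/m2.png",im)
E
```

```text
TCP [419.6117 207.9386 129.4913] F [ 0.1845  0.0917 -2.07  ] gap 0.22153726013482536 t 12.15
nose local 344.4 67.8 99.0 zyx [ 1.421 -0.45   0.003]
ball 60 [355.4 229.4] local 69.8 -1.8
[435.201  313.1293  98.9983] [436.7817 318.8455 100.    ]
[([218.0, 240.0, 225.0, 255.0], 0.73), ([228.0, 260.0, 242.0, 270.0], 0.58), ([351.0, 224.0, 363.0, 235.0], 0.55), ([348.0, 184.0, 366.0, 191.0], 0.41)]
[([287.0, 272.0, 300.0, 291.0], 0.62), ([352.0, 276.0, 374.0, 290.0], 0.53), ([224.0, 272.0, 235.0, 286.0], 0.5), ([262.0, 235.0, 275.0, 246.0], 0.46)]
d [0.016, -0.005, 0.0067] r [-0.002, 0.0003, 0.0014] dist 9 ang 0.1
```

View pics/m2.png

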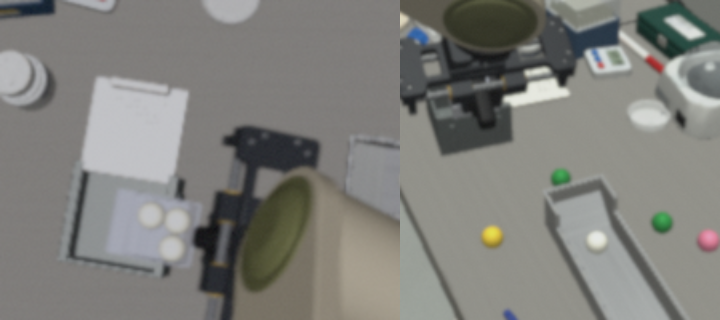

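Three balls sit in the scoop at (150,215), (177,220) and (171,247), over the box. One ball remains in the trough at local x about 70, mid-width. Pouring.

{"fn": "jog_arm", "kwargs": {
  "series": [
    {"dx": 0.016,"dy": -0.005,"dz": 0.007,"rx": 0,"ry": 0,"rz": 0,"gripper": 1},
    {"dx": 0.035,"dy": -0.005,"dz": -0.007,"rx": 0,"ry": -0.19,"rz": 0,"gripper": 1},
    {"dx": 0.053,"dy": -0.005,"dz": -0.006,"rx": 0,"ry": -0.38,"rz": 0,"gripper": 1},
    {"dx": 0.074,"dy": -0.005,"dz": 0.001,"rx": 0,"ry": -0.57,"rz": 0,"gripper": 1},
    {"dx": 0.1,"dy": -0.005,"dz": 0.008,"rx": 0,"ry": -0.76,"rz": 0,"gripper": 1},
    {"dx": 0.126,"dy": -0.005,"dz": 0.0195,"rx": 0,"ry": -0.955,"rz": 0,"gripper": 1},
    {"dx": 0.126,"dy": -0.005,"dz": 0.0195,"rx": 0,"ry": -0.955,"rz": 0,"gripper": 1}
  ],
  "squeeze": 50
}}

```text
time_s: 13.15
position: [428.6, 268.3, 148.3]
eef_rot: [0.749, 0.646, -0.114, 0.099]
wrist_force: [-0.5, 0.3, -2.7]
finger_gap: 0.22
grip_force: 49.8
```

```bash
python3 - <<'E'
from plan import *
s,O,n=look(); print(n,bpt(-2,8,54),s["joint_positions"])
B=sc(bpt(-2,5,100),PY,-.45); rows([sc(bpt(-2,8,47),PY,.45),sc(bpt(-2,8,40),PY,.6),sc(bpt(-2,8,36),PY,.7)])
print("back"); rows([sc(bpt(-2,8,54),PY,.3),sc(bpt(-2,7,64),PY,.15),sc(bpt(-2,6,76),PY,0.),sc(bpt(-2,5,105),PY,0)],sc(bpt(-2,8,36),PY,.7))
E
```

```text
TCP [428.5927 268.2717 148.2762] F [-0.5415  0.2738 -2.7072] gap 0.2200520214773837 t 13.15
nose local 355.8 67.0 53.3 zyx [1.423 0.303 0.   ]
[436.9377 324.4117  53.3204] [437.2368 321.8108  54.    ] [ 0.4385  0.4974  1.577  -0.265   1.2492  0.6934]
d [0.0223, 0.001, -0.009] r [0.0021, -0.1872, 0.0055] dist 12 ang 8.4
d [0.0535, 0.0011, -0.0149] r [0.0025, -0.3782, 0.0053] dist 28 ang 17.0
d [0.0753, 0.0012, -0.0178] r [0.0027, -0.5056, 0.0052] dist 39 ang 22.8
back
d [-0.0676, -0.0, 0.0484] r [-0.0, 0.5093, -0.0] dist 42 ang 22.9
d [-0.0903, -0.0, 0.0664] r [-0.0, 0.7003, 0.0] dist 56 ang 31.5
d [-0.1108, -0.0, 0.0823] r [0.0, 0.8913, 0.0] dist 69 ang 40.1
d [-0.1496, -0.0, 0.0393] r [0.0, 0.8913, 0.0] dist 77 ang 40.1
```

{"fn": "jog_arm", "kwargs": {
  "series": [
    {"dx": 0.022,"dy": 0.001,"dz": -0.009,"rx": 0,"ry": -0.187,"rz": 0.005,"gripper": 1},
    {"dx": 0.0535,"dy": 0.001,"dz": -0.015,"rx": 0,"ry": -0.378,"rz": 0.005,"gripper": 1},
    {"dx": 0.075,"dy": 0.001,"dz": -0.018,"rx": 0,"ry": -0.505,"rz": 0.005,"gripper": 1},
    {"dx": 0.075,"dy": 0.001,"dz": -0.018,"rx": 0,"ry": -0.505,"rz": 0.005,"gripper": 1},
    {"dx": 0.075,"dy": 0.001,"dz": -0.018,"rx": 0,"ry": -0.505,"rz": 0.005,"gripper": 1}
  ],
  "squeeze": 50
}}

```text
time_s: 13.65
position: [435.0, 303.1, 146.1]
eef_rot: [0.714, 0.612, -0.258, 0.221]
wrist_force: [-0.1, -0.1, -1.8]
finger_gap: 0.22
grip_force: 49.8
```

{"fn": "jog_arm", "kwargs": {
  "series": [
    {"dx": -0.03,"dy": 0,"dz": 0.02,"rx": 0,"ry": 0.19,"rz": 0,"gripper": 1},
    {"dx": -0.0676,"dy": 0,"dz": 0.0484,"rx": 0,"ry": 0.38,"rz": 0,"gripper": 1},
    {"dx": -0.0676,"dy": 0,"dz": 0.0484,"rx": 0,"ry": 0.509,"rz": 0,"gripper": 1},
    {"dx": -0.09,"dy": 0,"dz": 0.066,"rx": 0,"ry": 0.7,"rz": 0,"gripper": 1},
    {"dx": -0.111,"dy": 0,"dz": 0.07,"rx": 0,"ry": 0.89,"rz": 0,"gripper": 1},
    {"dx": -0.15,"dy": 0,"dz": 0.039,"rx": 0,"ry": 0.89,"rz": 0,"gripper": 1},
    {"dx": -0.15,"dy": 0,"dz": 0.039,"rx": 0,"ry": 0.89,"rz": 0,"gripper": 1}
  ],
  "squeeze": 50
}}

```text
time_s: 14.35
position: [425.4, 232.8, 183.1]
eef_rot: [0.761, 0.649, 0.005, 0.001]
wrist_force: [0.6, -0.8, -1.3]
finger_gap: 0.219
grip_force: 49.8
```

```bash
python3 - <<'E'
from plan import *
s,O,n=look(); balls(16.5,"pics/t9.png")
im=cv2.imread("pics/t9.png"); print("scoop-held image bright blobs near box:")
m=cv2.inRange(cv2.cvtColor(im,cv2.COLOR_BGR2HSV),(0,0,185),(179,45,255)); k,l,st,c=cv2.connectedComponentsWithStats(m[200:290,160:330])
for a,q in zip(st[1:],c[1:]):
    if a[4]>15: print(a,q+[160,200],p2w("top",q+[160,200],17)[0][:2]-BX)
tgt=sc(tpt(25,0,90))
rows([tgt,sc(tpt(25,0,60)),sc(tpt(25,0,12))])
E
```

```text
TCP [425.3533 232.7707 183.0789] F [ 0.5685 -0.7568 -1.3018] gap 0.21937402056625363 t 14.35
nose local 346.2 64.0 109.9 zyx [ 1.413 -0.007 -0.009]
ball 54 [355.4 229.4] local 69.9 -1.7
scoop-held image bright blobs near box:
[ 32   0  37  26 780] [208.6641 211.9577] [72.2249  9.4161]
[ 23  48  71  24 520] [220.2096 259.3827] [-20.405  -16.5582]
d [-0.631, 0.1903, 0.0335] r [0.0086, -0.0062, -0.0949] dist 330 ang 4.3
d [-0.6313, 0.1899, 0.0935] r [0.0086, -0.0062, -0.0949] dist 333 ang 4.3
d [-0.6318, 0.1892, 0.1895] r [0.0086, -0.0062, -0.0949] dist 343 ang 4.3
```

{"fn": "jog_arm", "kwargs": {
  "series": [
    {"dx": -0.611,"dy": 0.188,"dz": 0.034,"rx": 0.009,"ry": -0.006,"rz": -0.095,"gripper": 1},
    {"dx": -0.611,"dy": 0.188,"dz": 0.034,"rx": 0.009,"ry": -0.006,"rz": -0.095,"gripper": 1},
    {"dx": -0.611,"dy": 0.188,"dz": 0.034,"rx": 0.009,"ry": -0.006,"rz": -0.095,"gripper": 1},
    {"dx": -0.611,"dy": 0.188,"dz": 0.034,"rx": 0.009,"ry": -0.006,"rz": -0.095,"gripper": 1},
    {"dx": -0.611,"dy": 0.188,"dz": 0.034,"rx": 0.009,"ry": -0.006,"rz": -0.095,"gripper": 1},
    {"dx": -0.611,"dy": 0.188,"dz": 0.034,"rx": 0.009,"ry": -0.006,"rz": -0.095,"gripper": 1},
    {"dx": -0.611,"dy": 0.188,"dz": 0.034,"rx": 0.009,"ry": -0.006,"rz": -0.095,"gripper": 1},
    {"dx": -0.611,"dy": 0.188,"dz": 0.05,"rx": 0.009,"ry": -0.006,"rz": -0.095,"gripper": 1}
  ],
  "squeeze": 50
}}

```text
time_s: 15.2
position: [470.7, -84.0, 153.7]
eef_rot: [0.736, 0.677, -0.002, -0.0]
wrist_force: [0.7, -0.5, -1.0]
finger_gap: 0.219
grip_force: 49.8
```

```bash
python3 - <<'E'
from plan import *
s,O,n=look()
rows([sc(tpt(35,0,45)),sc(tpt(35,0,10)),sc(tpt(35,0,3.6))])
im=env.capture("top"); cv2.imwrite("pics/t10.png",im); cv2.imwrite("pics/t10c.png",cv2.resize(im[160:290,150:420],None,fx=2.9,fy=2.9,interpolation=cv2.INTER_CUBIC))
E
```

```text
TCP [470.6508 -83.9677 153.6804] F [ 0.6895 -0.5076 -1.0275] gap 0.2192768128636939 t 15.2
nose local 33.9 -0.0 79.8 zyx [1.488 0.003 0.004]
d [0.002, -0.0002, 0.07] r [-0.0046, 0.0035, -0.0008] dist 35 ang 0.3
d [0.0022, 0.0, 0.14] r [-0.0046, 0.0035, -0.0008] dist 70 ang 0.3
d [0.0022, 0.0001, 0.1528] r [-0.0046, 0.0035, -0.0008] dist 76 ang 0.3
```

View pics/t10c.png

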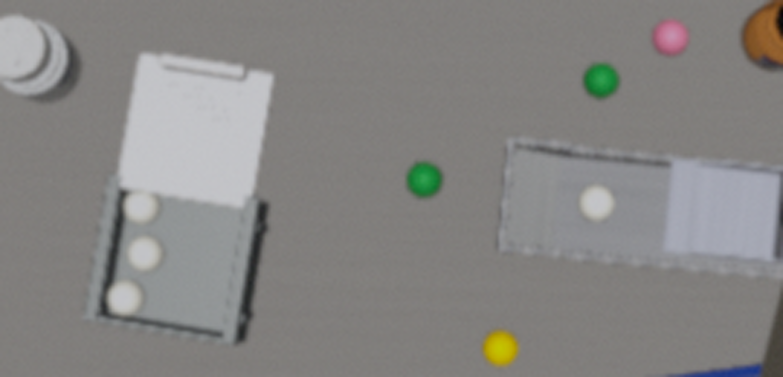

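Three balls are in the box at (140,207), (144,253) and (124,297). The last is in the trough at (597,202), and the scoop is empty above it. Lowering and pushing.

{"fn": "jog_arm", "kwargs": {
  "series": [
    {"dx": 0.002,"dy": 0,"dz": 0.07,"rx": -0.0045,"ry": 0.0035,"rz": 0,"gripper": 1},
    {"dx": 0.002,"dy": 0,"dz": 0.09,"rx": -0.0045,"ry": 0.0035,"rz": 0,"gripper": 1},
    {"dx": 0.002,"dy": 0,"dz": 0.12,"rx": -0.0045,"ry": 0.0035,"rz": 0,"gripper": 1},
    {"dx": 0.002,"dy": 0,"dz": 0.14,"rx": -0.0045,"ry": 0.0035,"rz": 0,"gripper": 1},
    {"dx": 0.002,"dy": 0,"dz": 0.148,"rx": -0.0045,"ry": 0.0035,"rz": 0,"gripper": 1},
    {"dx": 0.002,"dy": 0,"dz": 0.1525,"rx": -0.0045,"ry": 0.0035,"rz": 0,"gripper": 1},
    {"dx": 0.002,"dy": 0,"dz": 0.1525,"rx": -0.0045,"ry": 0.0035,"rz": 0,"gripper": 1}
  ],
  "squeeze": 50
}}

```text
time_s: 15.95
position: [470.1, -80.8, 78.2]
eef_rot: [0.735, 0.679, -0.0, -0.001]
wrist_force: [-0.7, -0.6, -1.4]
finger_gap: 0.222
grip_force: 49.8
```

{"fn": "jog_arm", "kwargs": {
  "series": [
    {"dx": 0.012,"dy": 0,"dz": 0,"rx": 0,"ry": 0,"rz": 0,"gripper": 1},
    {"dx": 0.026,"dy": 0,"dz": 0,"rx": 0,"ry": 0,"rz": 0,"gripper": 1},
    {"dx": 0.042,"dy": 0,"dz": 0,"rx": 0,"ry": 0,"rz": 0,"gripper": 1},
    {"dx": 0.058,"dy": 0,"dz": 0,"rx": 0,"ry": 0,"rz": 0,"gripper": 1},
    {"dx": 0.074,"dy": 0,"dz": 0,"rx": 0,"ry": 0,"rz": 0,"gripper": 1},
    {"dx": 0.09,"dy": 0,"dz": 0,"rx": 0,"ry": 0,"rz": 0,"gripper": 1},
    {"dx": 0.106,"dy": 0,"dz": 0,"rx": 0,"ry": 0,"rz": 0,"gripper": 1},
    {"dx": 0.116,"dy": 0,"dz": 0,"rx": 0,"ry": 0,"rz": 0,"gripper": 1}
  ],
  "squeeze": 50
}}

```text
time_s: 16.75
position: [474.6, -22.3, 77.9]
eef_rot: [0.734, 0.679, -0.0, -0.001]
wrist_force: [0.3, -1.5, -0.3]
finger_gap: 0.224
grip_force: 49.8
```

```bash
python3 - <<'E'
from plan import *
s,O,n=look(); balls(18.5)
rows([sc(tpt(94,0,5)),sc(tpt(97,0,9),None,-.06),sc(tpt(101,0,12.5),None,-.11),sc(tpt(104.5,0,16),None,-.155),sc(tpt(107,0,19.5),None,-.2),sc(tpt(107,0,24.5),None,-.27),sc(tpt(104,0,33),None,-.36)])
E
```

```text
TCP [474.5862 -22.273   77.9265] F [ 0.2509 -1.454  -0.3345] gap 0.22432902823234374 t 16.75
nose local 95.9 1.4 4.3 zyx [ 1.492 -0.001  0.002]
ball 61 [344. 228.] local 92.6 -2.0
ball 27 [385.6 264.4] local 5.1 60.3
d [-0.0041, 0.0016, -0.0014] r [-0.0021, -0.0004, 0.0051] dist 2 ang 0.2
d [-0.0066, 0.0016, 0.0008] r [-0.0022, 0.076, 0.005] dist 3 ang 3.4
d [-0.0053, 0.0016, 0.0026] r [-0.0024, 0.1397, 0.005] dist 3 ang 6.3
d [-0.0039, 0.0016, 0.0039] r [-0.0025, 0.197, 0.0049] dist 3 ang 8.9
d [-0.0041, 0.0016, 0.0054] r [-0.0026, 0.2543, 0.0048] dist 3 ang 11.4
d [-0.0114, 0.0016, 0.009] r [-0.0027, 0.3434, 0.0048] dist 7 ang 15.5
d [-0.0255, 0.0015, 0.0102] r [-0.003, 0.458, 0.0046] dist 14 ang 20.6
```

Ball at 92.6, so the nose (95.9) is already under it. Tilt up.

{"fn": "jog_arm", "kwargs": {
  "series": [
    {"dx": -0.004,"dy": 0.001,"dz": -0.0015,"rx": 0,"ry": 0,"rz": 0.004,"gripper": 1},
    {"dx": -0.0066,"dy": 0.001,"dz": 0.001,"rx": 0,"ry": 0.076,"rz": 0.004,"gripper": 1},
    {"dx": -0.0053,"dy": 0.001,"dz": 0.0025,"rx": 0,"ry": 0.14,"rz": 0.004,"gripper": 1},
    {"dx": -0.004,"dy": 0.001,"dz": 0.004,"rx": 0,"ry": 0.197,"rz": 0.004,"gripper": 1},
    {"dx": -0.0045,"dy": 0.001,"dz": 0.005,"rx": 0,"ry": 0.254,"rz": 0.004,"gripper": 1},
    {"dx": -0.0115,"dy": 0.001,"dz": 0.008,"rx": 0,"ry": 0.343,"rz": 0.004,"gripper": 1},
    {"dx": -0.0255,"dy": 0.001,"dz": 0.009,"rx": 0,"ry": 0.458,"rz": 0.004,"gripper": 1},
    {"dx": -0.0255,"dy": 0.001,"dz": 0.009,"rx": 0,"ry": 0.458,"rz": 0.004,"gripper": 1}
  ],
  "squeeze": 50
}}

```text
time_s: 17.6
position: [474.1, -37.7, 73.1]
eef_rot: [0.725, 0.665, 0.131, -0.122]
wrist_force: [-0.0, -1.0, -1.3]
finger_gap: 0.22
grip_force: 49.8
```

```bash
python3 - <<'E'
from plan import *
s,O,n=look(); balls(24); yw=O.as_euler("ZYX")[0]
A=sc(n+[0,0,75],yw,-.45); rows([sc(n+[0,0,25],yw,-.4),A])
print("from A"); B=sc(bpt(-2,5,100),PY,-.45)
rows([B],A)
E
```

```text
TCP [474.148  -37.746   73.0602] F [-0.0035 -0.9654 -1.3397] gap 0.22043839818039868 t 17.6
nose local 101.2 -0.2 33.3 zyx [ 1.484 -0.361  0.003]
ball 90 [362.8 231.5] local 56.1 1.4
ball 77 [350.6 226.1] local 80.7 -6.7
d [0.0105, -0.0002, -0.0406] r [-0.0043, 0.0524, 0.0007] dist 21 ang 2.4
d [0.0389, -0.0005, -0.1255] r [-0.0043, 0.116, 0.0005] dist 66 ang 5.2
from A
d [0.4413, -0.1498, 0.2315] r [-0.0363, 0.0, 0.0752] dist 260 ang 3.8
```

{"fn": "jog_arm", "kwargs": {
  "series": [
    {"dx": 0.003,"dy": 0,"dz": -0.01,"rx": 0,"ry": 0.01,"rz": 0,"gripper": 1},
    {"dx": 0.01,"dy": 0,"dz": -0.04,"rx": 0,"ry": 0.05,"rz": 0,"gripper": 1},
    {"dx": 0.02,"dy": 0,"dz": -0.07,"rx": 0,"ry": 0.08,"rz": 0,"gripper": 1},
    {"dx": 0.033,"dy": 0,"dz": -0.105,"rx": 0,"ry": 0.116,"rz": 0,"gripper": 1},
    {"dx": 0.039,"dy": 0,"dz": -0.1255,"rx": -0.004,"ry": 0.116,"rz": 0,"gripper": 1},
    {"dx": 0.039,"dy": 0,"dz": -0.1255,"rx": -0.004,"ry": 0.116,"rz": 0,"gripper": 1}
  ],
  "squeeze": 50
}}

```text
time_s: 18.25
position: [474.3, -39.7, 140.2]
eef_rot: [0.717, 0.66, 0.165, -0.15]
wrist_force: [-0.2, -0.6, -2.2]
finger_gap: 0.22
grip_force: 49.8
```

{"fn": "jog_arm", "kwargs": {
  "series": [
    {"dx": 0.027,"dy": -0.009,"dz": 0.0142,"rx": -0.002,"ry": 0,"rz": 0.005,"gripper": 1},
    {"dx": 0.08,"dy": -0.027,"dz": 0.042,"rx": -0.007,"ry": 0,"rz": 0.014,"gripper": 1},
    {"dx": 0.142,"dy": -0.048,"dz": 0.0745,"rx": -0.012,"ry": 0,"rz": 0.024,"gripper": 1},
    {"dx": 0.212,"dy": -0.072,"dz": 0.111,"rx": -0.017,"ry": 0,"rz": 0.036,"gripper": 1},
    {"dx": 0.283,"dy": -0.096,"dz": 0.148,"rx": -0.023,"ry": 0,"rz": 0.048,"gripper": 1},
    {"dx": 0.353,"dy": -0.12,"dz": 0.185,"rx": -0.029,"ry": 0,"rz": 0.06,"gripper": 1},
    {"dx": 0.402,"dy": -0.136,"dz": 0.211,"rx": -0.033,"ry": 0,"rz": 0.068,"gripper": 1},
    {"dx": 0.43,"dy": -0.146,"dz": 0.2255,"rx": -0.035,"ry": 0,"rz": 0.073,"gripper": 1}
  ],
  "squeeze": 50
}}

```text
time_s: 19.05
position: [419.1, 211.0, 130.4]
eef_rot: [0.737, 0.637, 0.168, -0.147]
wrist_force: [-0.0, -0.9, -2.2]
finger_gap: 0.218
grip_force: 49.8
```

```bash
python3 - <<'E'
from plan import *
s,O,n=look(); balls(16.5,"pics/t11.png"); print(n)
im=cv2.imread("pics/t11.png")
g=im[225:275,200:250].max(2); b=(im[...,0].astype(int)-im[...,2])[225:275,200:250]
m=((g>195)&(b<8)).astype(np.uint8); k,l,st,c=cv2.connectedComponentsWithStats(m)
for a,q in zip(st[1:],c[1:]):
    if a[4]>10: print(a[4],q+[200,225],O.inv().apply(p2w("top",q+[200,225],n[2]-15)[0]-n)+[38,0,0])
rows([sc(bpt(-2,5,100),PY,-.45)])
E
```

```text
TCP [419.0657 210.9577 130.4329] F [-0.0144 -0.9222 -2.1653] gap 0.2175133888839365 t 19.05
nose local 347.4 68.9 100.0 zyx [ 1.425 -0.451  0.002]
[434.3601 316.2195 100.0359]
78 [223.4359 226.1282] [  7.1357 -49.1019  -1.6173]
22 [235.2273 252.6364] [-19.5956  -5.2836  11.2233]
d [0.0039, 0.0036, 0.0017] r [-0.0077, -0.0014, 0.0078] dist 3 ang 0.5
```

{"fn": "jog_arm", "kwargs": {
  "series": [
    {"dx": 0.006,"dy": 0.002,"dz": 0.002,"rx": 0,"ry": 0,"rz": 0,"gripper": 1},
    {"dx": 0.025,"dy": 0.002,"dz": -0.012,"rx": 0,"ry": -0.19,"rz": 0,"gripper": 1},
    {"dx": 0.043,"dy": 0.002,"dz": -0.011,"rx": 0,"ry": -0.38,"rz": 0,"gripper": 1},
    {"dx": 0.064,"dy": 0.002,"dz": -0.004,"rx": 0,"ry": -0.57,"rz": 0,"gripper": 1},
    {"dx": 0.09,"dy": 0.002,"dz": 0.003,"rx": 0,"ry": -0.76,"rz": 0,"gripper": 1},
    {"dx": 0.116,"dy": 0.002,"dz": 0.0145,"rx": 0,"ry": -0.955,"rz": 0,"gripper": 1},
    {"dx": 0.116,"dy": 0.002,"dz": 0.0145,"rx": 0,"ry": -0.955,"rz": 0,"gripper": 1}
  ],
  "squeeze": 50
}}

```text
time_s: 19.8
position: [430.5, 264.8, 149.1]
eef_rot: [0.748, 0.647, -0.114, 0.098]
wrist_force: [-0.2, -0.4, -2.3]
finger_gap: 0.217
grip_force: 49.8
```

{"fn": "jog_arm", "kwargs": {
  "series": [
    {"dx": 0.022,"dy": 0.001,"dz": -0.009,"rx": 0,"ry": -0.187,"rz": 0.005,"gripper": 1},
    {"dx": 0.0535,"dy": 0.001,"dz": -0.015,"rx": 0,"ry": -0.378,"rz": 0.005,"gripper": 1},
    {"dx": 0.075,"dy": 0.001,"dz": -0.018,"rx": 0,"ry": -0.505,"rz": 0.005,"gripper": 1},
    {"dx": 0.075,"dy": 0.001,"dz": -0.018,"rx": 0,"ry": -0.505,"rz": 0.005,"gripper": 1},
    {"dx": 0.075,"dy": 0.001,"dz": -0.018,"rx": 0,"ry": -0.505,"rz": 0.005,"gripper": 1}
  ],
  "squeeze": 50
}}

```text
time_s: 20.3
position: [436.8, 300.0, 147.1]
eef_rot: [0.713, 0.613, -0.257, 0.221]
wrist_force: [-0.9, -0.0, -1.5]
finger_gap: 0.218
grip_force: 49.8
```

{"fn": "jog_arm", "kwargs": {
  "series": [
    {"dx": -0.03,"dy": 0,"dz": 0.02,"rx": 0,"ry": 0.19,"rz": 0,"gripper": 1},
    {"dx": -0.0676,"dy": 0,"dz": 0.0484,"rx": 0,"ry": 0.38,"rz": 0,"gripper": 1},
    {"dx": -0.0676,"dy": 0,"dz": 0.0484,"rx": 0,"ry": 0.509,"rz": 0,"gripper": 1},
    {"dx": -0.09,"dy": 0,"dz": 0.066,"rx": 0,"ry": 0.7,"rz": 0,"gripper": 1},
    {"dx": -0.111,"dy": 0,"dz": 0.07,"rx": 0,"ry": 0.89,"rz": 0,"gripper": 1},
    {"dx": -0.15,"dy": 0,"dz": 0.039,"rx": 0,"ry": 0.89,"rz": 0,"gripper": 1},
    {"dx": -0.15,"dy": 0,"dz": 0.039,"rx": 0,"ry": 0.89,"rz": 0,"gripper": 1}
  ],
  "squeeze": 50
}}

```text
time_s: 21.0
position: [427.2, 229.7, 184.0]
eef_rot: [0.76, 0.65, 0.006, 0.001]
wrist_force: [0.7, -0.0, -0.8]
finger_gap: 0.219
grip_force: 49.8
```

```bash
python3 - <<'E'
from plan import *
s,O,n=look(); print(n)
rows([sc(tpt(-15,0,90)),sc(tpt(-15,0,12))])
E
```

```text
TCP [427.2086 229.6613 183.9797] F [ 0.7499 -0.0309 -0.7775] gap 0.2194020577359255 t 21.0
nose local 343.4 62.2 110.9 zyx [ 1.416 -0.008 -0.009]
[440.6829 311.6237 110.9143]
d [-0.7046, 0.189, 0.0369] r [0.0118, -0.0093, -0.0924] dist 365 ang 4.2
d [-0.7058, 0.1875, 0.1929] r [0.0118, -0.0093, -0.0924] dist 378 ang 4.2
```

All four balls should now be in the box. I close the lid first, keeping the requested order, by pushing the ridge with the flat side wall of the held scoop, which already lies parallel to it.

```bash
python3 - <<'E'
from plan import *
s=lambda X,z: sc(bpt(X+29,43,z),PY,0.)
rows([s(165,110),s(165,64)])
print("push"); rows([s(150,64),s(90,64),s(45,64)],s(165,64))
im=cv2.imread("pics/t10.png")[170:215,185:250]
print(im[::3,30].max(1)) # column through ridge
E
```

```text
d [0.0912, 0.3836, 0.0047] r [0.0115, -0.0097, -0.0034] dist 197 ang 0.7
d [0.0905, 0.3828, 0.0967] r [0.0115, -0.0097, -0.0034] dist 203 ang 0.7
push
d [-0.0, -0.03, 0.0] r [0.0, 0.0, 0.0] dist 15 ang 0.0
d [-0.0, -0.15, 0.0] r [0.0, 0.0, 0.0] dist 75 ang 0.0
d [-0.0, -0.24, 0.0] r [0.0, 0.0, 0.0] dist 120 ang 0.0
[130 130 128 150 194 180 198 198 198 199 199 198 199 199 199]
```

{"fn": "jog_arm", "kwargs": {
  "series": [
    {"dx": 0.091,"dy": 0.384,"dz": 0.005,"rx": 0.0115,"ry": -0.01,"rz": -0.0035,"gripper": 1},
    {"dx": 0.091,"dy": 0.384,"dz": 0.005,"rx": 0.0115,"ry": -0.01,"rz": -0.0035,"gripper": 1},
    {"dx": 0.091,"dy": 0.384,"dz": 0.005,"rx": 0.0115,"ry": -0.01,"rz": -0.0035,"gripper": 1},
    {"dx": 0.091,"dy": 0.384,"dz": 0.005,"rx": 0.0115,"ry": -0.01,"rz": -0.0035,"gripper": 1},
    {"dx": 0.091,"dy": 0.384,"dz": 0.005,"rx": 0.0115,"ry": -0.01,"rz": -0.0035,"gripper": 1},
    {"dx": 0.091,"dy": 0.383,"dz": 0.05,"rx": 0.0115,"ry": -0.01,"rz": -0.0035,"gripper": 1},
    {"dx": 0.0905,"dy": 0.383,"dz": 0.0967,"rx": 0.0115,"ry": -0.01,"rz": -0.0035,"gripper": 1},
    {"dx": 0.0905,"dy": 0.383,"dz": 0.0967,"rx": 0.0115,"ry": -0.01,"rz": -0.0035,"gripper": 1}
  ],
  "squeeze": 50
}}

```text
time_s: 21.8
position: [620.4, 247.1, 129.4]
eef_rot: [0.758, 0.653, -0.006, -0.003]
wrist_force: [0.1, 0.3, -1.2]
finger_gap: 0.22
grip_force: 49.8
```

```bash
python3 - <<'E'
from plan import *
st,O,n=look(); s=lambda X,z: sc(bpt(X+29,43,z),PY,0.)
rows([s(165,64),s(145,64),s(60,64)])
im=env.capture("top"); cv2.imwrite("pics/t12.png",im); cv2.imwrite("pics/t12c.png",cv2.resize(im[120:290,150:380],None,fx=3,fy=3,interpolation=cv2.INTER_CUBIC))
g=im[190:285,170:255]; m=((g.max(2)>180)&((g[...,0].astype(int)-g[...,2])<8)).astype(np.uint8); k,l,st,c=cv2.connectedComponentsWithStats(m)
for a,q in zip(st[1:],c[1:]):
    if a[4]>10: print(a,(q+[170,190]).round(1))
E
```

```text
TCP [620.43   247.0767 129.4299] F [ 0.1433  0.2701 -1.1506] gap 0.2198871240437885 t 21.8
nose local 375.8 -126.7 55.2 zyx [1.423 0.006 0.013]
d [-0.003, 0.007, -0.0166] r [-0.0159, 0.0076, 0.0051] dist 9 ang 0.8
d [-0.0028, -0.033, -0.0161] r [-0.0159, 0.0076, 0.0051] dist 18 ang 0.8
d [-0.0021, -0.203, -0.014] r [-0.0159, 0.0076, 0.0051] dist 102 ang 0.8
```

View pics/t12c.png

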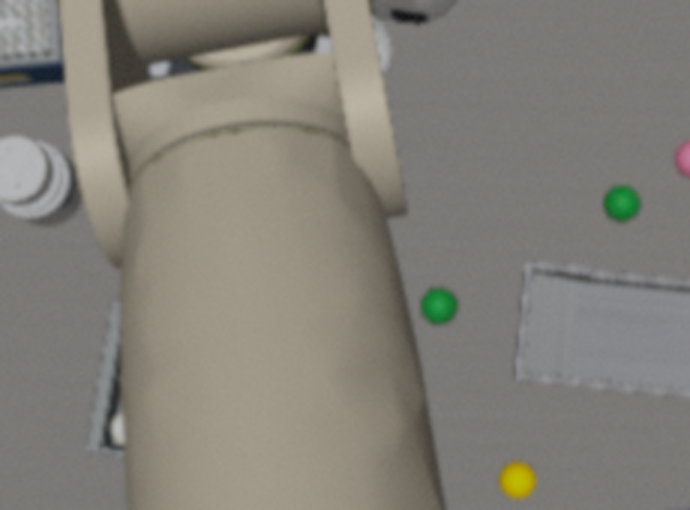

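The arm hides most of the box from above, and the trough looks empty. I check the box contents numerically in the scene view, which sees its far floor.

{"fn": "jog_arm", "kwargs": {
  "series": [
    {"dx": 0,"dy": 0,"dz": 0,"rx": 0,"ry": 0,"rz": 0,"gripper": 1},
    {"dx": 0,"dy": 0,"dz": 0,"rx": 0,"ry": 0,"rz": 0,"gripper": 1}
  ],
  "squeeze": 50
}}

```text
time_s: 22.05
position: [622.8, 247.8, 134.6]
eef_rot: [0.757, 0.653, -0.003, -0.001]
wrist_force: [0.2, -0.4, -0.7]
finger_gap: 0.217
grip_force: 49.8
```

```bash
python3 - <<'E'
from plan import *
st,O,n=look(); s=lambda X,z: sc(bpt(X+29,43,z),PY,0.)
rows([s(165,64),s(145,64),s(60,64)])
im=env.capture("scene"); cv2.imwrite("pics/s12.png",im)
u=w2p("scene",[bpt(-44,46,5),bpt(44,46,5),bpt(44,46,50),bpt(-44,46,50),bpt(44,-41,61),bpt(-44,-41,61)]); print(u.round(0).tolist())
print(env.search_frame("ball_1","scene"))
g=im[160:215,180:245]; m=((g.max(2)>165)).astype(np.uint8); k,l,stt,c=cv2.connectedComponentsWithStats(m)
for a,q in zip(stt[1:],c[1:]):
    if a[4]>4: print(a[:5],(q+[180,160]).round(1),(np.array(p2w("scene",q+[180,160],17.5)[0][:2])-BX).round(0))
print(g.max(2)[15:48:2,5:50:2])
E
```

```text
TCP [622.755  247.7784 134.6284] F [ 0.2087 -0.3945 -0.7203] gap 0.2170220807709834 t 22.05
nose local 376.8 -129.6 60.7 zyx [1.423 0.003 0.004]
d [-0.005, 0.0027, -0.0061] r [-0.0056, 0.004, 0.0055] dist 4 ang 0.4
d [-0.0048, -0.0373, -0.006] r [-0.0056, 0.004, 0.0055] dist 19 ang 0.4
d [-0.0041, -0.2072, -0.0052] r [-0.0056, 0.004, 0.0055] dist 104 ang 0.4
[[189.0, 199.0], [227.0, 192.0], [226.0, 176.0], [186.0, 183.0], [236.0, 194.0], [193.0, 202.0]]
[{'bbox': [357.0, 275.6, 372.3, 287.4], 'conf': 0.65}, {'bbox': [204.6, 184.9, 217.6, 202.4], 'conf': 0.64}, {'bbox': [219.8, 185.3, 227.5, 197.1], 'conf': 0.57}, {'bbox': [261.6, 236.6, 274.0, 245.9], 'conf': 0.49}, {'bbox': [221.4, 272.6, 235.8, 284.0], 'conf': 0.45}]
[0 0 2 5 7] [180.3 161.6] [ -9. 192.]
[0 6 1 5 5] [180. 168.] [-18. 164.]
[ 45  10  20  27 384] [236.6 181.9] [79. 51.]
[38 26 10  8 64] [222.5 189.7] [39. 37.]
[25 28 10  9 66] [209.4 192.1] [ 9. 41.]
[11 31  9  9 59] [194.9 194.7] [-23.  46.]
[[149 148 145 145 143 136 136 131 125 128 124 115 105  98  89  80  77  74
   75  86 194 228 231]
 [141 141 133 127 121 116 106
[... 823 characters left out ...]
185 186 171 136  79]
 [135  78  93 180 229 231 224 182  96  92 155 188 197 188 161 128 123 132
  142 143 134 122 108]
 [137  82  75 143 209 215 197 160 119 118 129 143 149 145 124 123 132 122
  126 125 118 113 107]
 [143  95  65 113 157 168 153 130 127 127 124 125 126 126 119 117 113 104
   95  91  82  75  74]
 [145 109  63  88 125 136 132 124 125 123 117 110 104  94  87  81  74  71
   69  67  67  66  69]
 [147 127  70  75 112 118 111 102  94  88  80  73  71  67  68  67  67  67
   68  68  67  67  71]
 [148 139  86  58  75  76  74  71  70  68  69  69  66  67  66  67  70  69
   66  68  69  69  69]
 [148 145 108  62  65  68  68  70  75  79  68  66  67  67  68  67  68  67
   67  68  69  68  68]]
```

Three balls show along the far wall, and a fourth could be hidden behind the near wall. The wrist weight says the scoop is empty. I move the arm aside once so the top camera can confirm before I shut the lid.

{"fn": "jog_arm", "kwargs": {
  "series": [
    {"dx": -0.45,"dy": 0,"dz": -0.06,"rx": 0,"ry": 0,"rz": 0,"gripper": 1},
    {"dx": -0.45,"dy": 0,"dz": -0.06,"rx": 0,"ry": 0,"rz": 0,"gripper": 1},
    {"dx": -0.45,"dy": 0,"dz": -0.06,"rx": 0,"ry": 0,"rz": 0,"gripper": 1},
    {"dx": -0.45,"dy": 0,"dz": -0.06,"rx": 0,"ry": 0,"rz": 0,"gripper": 1},
    {"dx": -0.45,"dy": 0,"dz": -0.06,"rx": 0,"ry": 0,"rz": 0,"gripper": 1}
  ],
  "squeeze": 50
}}

```text
time_s: 22.65
position: [589.2, 21.9, 165.3]
eef_rot: [0.758, 0.652, -0.003, -0.0]
wrist_force: [1.2, 0.4, -1.6]
finger_gap: 0.217
grip_force: 49.8
```

```bash
python3 - <<'E'
from plan import *
st,O,n=look()
im=env.capture("top"); cv2.imwrite("pics/t13.png",im)
print([(np.round(d["bbox"]).tolist(),round(d["conf"],2)) for d in env.search_frame("ball_1","top")])
g=im[215:285,175:250]; m=((g.max(2)>185)).astype(np.uint8); k,l,stt,c=cv2.connectedComponentsWithStats(m)
for a,q in zip(stt[1:],c[1:]):
    if a[4]>4:
        d=p2w("top",q+[175,215],17.5)[0][:2]-BX; print(a[:5],(q+[175,215]).round(1),"box local",(d@[np.cos(BY),np.sin(BY)]).round(0),(d@[-np.sin(BY),np.cos(BY)]).round(0))
s=lambda X,z: sc(bpt(X+29,43,z),PY,0.)
rows([s(165,64+30),s(165,64),s(145,64),s(60,64)])
E
```

```text
TCP [589.1704  21.9443 165.2774] F [ 1.1666  0.412  -1.5785] gap 0.21686586386991133 t 22.65
nose local 148.9 -114.8 91.2 zyx [1.421 0.005 0.005]
[([195.0, 227.0, 207.0, 235.0], 0.69), ([319.0, 273.0, 328.0, 287.0], 0.63), ([291.0, 218.0, 303.0, 229.0], 0.5), ([320.0, 148.0, 353.0, 180.0], 0.17)]
[ 17   0  46  15 532] [216.1 220.6] box local 56.0 2.0
[20 13  6  6 30] [197.5 230.5] box local 30.0 35.0
[17 28  6  6 28] [194.6 245.4] box local 0.0 35.0
[34 42  6  6 31] [211.6 259.5] box local -21.0 -3.0
[14 45  6  6 28] [191.8 262.5] box local -34.0 35.0
d [0.4515, -0.0001, -0.007] r [-0.0058, 0.006, 0.0003] dist 226 ang 0.4
d [0.4518, 0.0002, 0.053] r [-0.0058, 0.006, 0.0003] dist 227 ang 0.4
d [0.4518, -0.0398, 0.0532] r [-0.0058, 0.006, 0.0003] dist 228 ang 0.4
d [0.4519, -0.2098, 0.0539] r [-0.0058, 0.006, 0.0003] dist 251 ang 0.4
```

All four balls are in the box. Back to the ridge.

{"fn": "jog_arm", "kwargs": {
  "series": [
    {"dx": 0.4515,"dy": 0,"dz": -0.007,"rx": -0.006,"ry": 0.006,"rz": 0,"gripper": 1},
    {"dx": 0.4515,"dy": 0,"dz": -0.007,"rx": -0.006,"ry": 0.006,"rz": 0,"gripper": 1},
    {"dx": 0.4515,"dy": 0,"dz": -0.007,"rx": -0.006,"ry": 0.006,"rz": 0,"gripper": 1},
    {"dx": 0.4515,"dy": 0,"dz": -0.007,"rx": -0.006,"ry": 0.006,"rz": 0,"gripper": 1},
    {"dx": 0.4515,"dy": 0,"dz": -0.007,"rx": -0.006,"ry": 0.006,"rz": 0,"gripper": 1},
    {"dx": 0.452,"dy": 0,"dz": 0.04,"rx": -0.006,"ry": 0.006,"rz": 0,"gripper": 1},
    {"dx": 0.452,"dy": 0,"dz": 0.053,"rx": -0.006,"ry": 0.006,"rz": 0,"gripper": 1},
    {"dx": 0.452,"dy": 0,"dz": 0.053,"rx": -0.006,"ry": 0.006,"rz": 0,"gripper": 1}
  ],
  "squeeze": 50
}}

```text
time_s: 23.55
position: [621.9, 248.9, 135.5]
eef_rot: [0.757, 0.653, -0.002, -0.002]
wrist_force: [0.0, -0.2, -1.9]
finger_gap: 0.221
grip_force: 49.8
```

```bash
python3 - <<'E'
from plan import *
st,O,n=look(); s=lambda X,z: sc(bpt(X+29,43,z),PY,0.)
rows([s(150,63.5),s(120,63.5),s(90,63.5),s(60,63.5)])
E
```

```text
TCP [621.8927 248.8596 135.4663] F [ 0.0455 -0.1979 -1.948 ] gap 0.2212385163481418 t 23.55
nose local 378.1 -128.6 61.7 zyx [1.423 0.    0.004]
d [-0.0067, -0.0252, -0.0034] r [-0.0056, 0.0004, 0.0058] dist 13 ang 0.4
d [-0.0064, -0.0852, -0.0031] r [-0.0056, 0.0004, 0.0058] dist 43 ang 0.4
d [-0.0062, -0.1452, -0.0028] r [-0.0056, 0.0004, 0.0058] dist 73 ang 0.4
d [-0.0059, -0.2052, -0.0026] r [-0.0056, 0.0004, 0.0058] dist 103 ang 0.4
```

{"fn": "jog_arm", "kwargs": {
  "series": [
    {"dx": -0.006,"dy": -0.025,"dz": -0.003,"rx": 0,"ry": 0,"rz": 0.003,"gripper": 1},
    {"dx": -0.006,"dy": -0.045,"dz": -0.003,"rx": 0,"ry": 0,"rz": 0.003,"gripper": 1},
    {"dx": -0.006,"dy": -0.065,"dz": -0.003,"rx": 0,"ry": 0,"rz": 0.003,"gripper": 1},
    {"dx": -0.006,"dy": -0.085,"dz": -0.003,"rx": 0,"ry": 0,"rz": 0.003,"gripper": 1},
    {"dx": -0.006,"dy": -0.105,"dz": -0.003,"rx": 0,"ry": 0,"rz": 0.003,"gripper": 1},
    {"dx": -0.006,"dy": -0.125,"dz": -0.003,"rx": 0,"ry": 0,"rz": 0.003,"gripper": 1},
    {"dx": -0.006,"dy": -0.145,"dz": -0.003,"rx": 0,"ry": 0,"rz": 0.003,"gripper": 1},
    {"dx": -0.006,"dy": -0.165,"dz": -0.003,"rx": 0,"ry": 0,"rz": 0.003,"gripper": 1}
  ],
  "squeeze": 50
}}

```text
time_s: 24.35
position: [540.5, 257.6, 139.1]
eef_rot: [0.758, 0.652, 0.0, -0.001]
wrist_force: [1.9, -1.7, -0.2]
finger_gap: 0.221
grip_force: 49.8
```

```bash
cat >> plan.py <<'E'
def side():
    st,O,n=look(); d=n[:2]-BX; print("side face box x",(d@[np.cos(BY),np.sin(BY)]).round(1)-29,"box y",(d@[-np.sin(BY),np.cos(BY)]).round(1),"Fbox",(st["wrist_force"][:2]@[np.cos(BY),np.sin(BY)]).round(2))
E
python3 -c "
from plan import *
side()"
```

```text
TCP [540.4719 257.6324 139.0811] F [ 1.8965 -1.7324 -0.2324] gap 0.22082779715634898 t 24.35
nose local 380.2 -47.3 65.5 zyx [ 1.42  -0.001  0.   ]
side face box x 80.6 box y 42.8 Fbox 2.14
```

{"fn": "jog_arm", "kwargs": {
  "series": [
    {"dx": 0,"dy": -0.018,"dz": 0.001,"rx": 0,"ry": 0,"rz": 0,"gripper": 1},
    {"dx": 0,"dy": -0.034,"dz": 0.001,"rx": 0,"ry": 0,"rz": 0,"gripper": 1},
    {"dx": 0,"dy": -0.048,"dz": 0.001,"rx": 0,"ry": 0,"rz": 0,"gripper": 1},
    {"dx": 0,"dy": -0.056,"dz": 0.001,"rx": 0,"ry": 0,"rz": 0,"gripper": 1},
    {"dx": 0,"dy": -0.06,"dz": 0.001,"rx": 0,"ry": 0,"rz": 0,"gripper": 1},
    {"dx": 0,"dy": -0.064,"dz": 0.001,"rx": 0,"ry": 0,"rz": 0,"gripper": 1},
    {"dx": 0,"dy": -0.066,"dz": 0.001,"rx": 0,"ry": 0,"rz": 0,"gripper": 1}
  ],
  "squeeze": 50
}}

```text
time_s: 25.05
position: [507.8, 262.8, 137.7]
eef_rot: [0.758, 0.652, -0.001, -0.001]
wrist_force: [1.1, -1.3, -1.7]
finger_gap: 0.222
grip_force: 49.8
```

```bash
python3 -c "
from plan import *
side()"
```

```text
TCP [507.8336 262.8381 137.6652] F [ 1.0998 -1.2777 -1.6604] gap 0.22192020445829405 t 25.05
nose local 382.6 -14.2 64.0 zyx [ 1.421 -0.001  0.002]
side face box x 47.400000000000006 box y 43.0 Fbox 1.28
```

Still sliding. I go on in 1.5 mm steps until it stops.

{"fn": "jog_arm", "kwargs": {
  "series": [
    {"dx": 0,"dy": -0.004,"dz": 0,"rx": 0,"ry": 0,"rz": 0,"gripper": 1},
    {"dx": 0,"dy": -0.007,"dz": 0,"rx": 0,"ry": 0,"rz": 0,"gripper": 1},
    {"dx": 0,"dy": -0.01,"dz": 0,"rx": 0,"ry": 0,"rz": 0,"gripper": 1},
    {"dx": 0,"dy": -0.01,"dz": 0,"rx": 0,"ry": 0,"rz": 0,"gripper": 1}
  ],
  "squeeze": 50
}}

```text
time_s: 25.45
position: [504.8, 263.4, 138.5]
eef_rot: [0.758, 0.652, 0.002, 0.001]
wrist_force: [9.8, -1.8, -1.9]
finger_gap: 0.223
grip_force: 50.4
```

```bash
python3 -c "
from plan import *
side()"
```

```text
TCP [504.8472 263.3807 138.4917] F [ 9.82   -1.8359 -1.894 ] gap 0.2230946486921119 t 25.45
nose local 383.0 -11.6 65.0 zyx [ 1.42  -0.002 -0.004]
side face box x 44.8 box y 43.1 Fbox 9.98
```

{"fn": "jog_arm", "kwargs": {
  "series": [
    {"dx": 0,"dy": -0.003,"dz": 0,"rx": 0,"ry": 0,"rz": 0,"gripper": 1},
    {"dx": 0,"dy": -0.003,"dz": 0,"rx": 0,"ry": 0,"rz": 0,"gripper": 1}
  ],
  "squeeze": 50
}}

```text
time_s: 25.65
position: [504.1, 263.6, 138.8]
eef_rot: [0.758, 0.652, 0.003, 0.001]
wrist_force: [12.4, -2.2, -2.0]
finger_gap: 0.222
grip_force: 50.9
```

{"fn": "jog_arm", "kwargs": {
  "series": [
    {"dx": 0,"dy": 0.03,"dz": 0,"rx": 0,"ry": 0,"rz": 0,"gripper": 1},
    {"dx": 0,"dy": 0.06,"dz": -0.03,"rx": 0,"ry": 0,"rz": 0,"gripper": 1},
    {"dx": 0,"dy": 0.06,"dz": -0.1,"rx": 0,"ry": 0,"rz": 0,"gripper": 1},
    {"dx": -0.1,"dy": 0.06,"dz": -0.1,"rx": 0,"ry": 0,"rz": 0,"gripper": 1},
    {"dx": -0.1,"dy": 0.06,"dz": -0.1,"rx": 0,"ry": 0,"rz": 0,"gripper": 1}
  ],
  "squeeze": 50
}}

```text
time_s: 26.15
position: [523.2, 206.7, 188.0]
eef_rot: [0.759, 0.651, -0.001, -0.001]
wrist_force: [-0.6, 0.9, -1.0]
finger_gap: 0.217
grip_force: 49.9
```

```bash
python3 - <<'E'
from plan import *
look(); rows([sc(tpt(0,0,95)),sc(tpt(0,0,45)),sc(tpt(0,0,10)),sc(tpt(0,0,4))])
E
```

```text
TCP [523.1986 206.6739 187.9612] F [-0.5775  0.8838 -0.9589] gap 0.21733326297645203 t 26.15
nose local 327.8 -34.3 114.2 zyx [1.418 0.001 0.003]
d [-0.6585, -0.0108, 0.0389] r [-0.0038, 0.0006, -0.0899] dist 330 ang 4.0
d [-0.6585, -0.0105, 0.1389] r [-0.0038, 0.0006, -0.0899] dist 337 ang 4.0
d [-0.6584, -0.0103, 0.2089] r [-0.0038, 0.0006, -0.0899] dist 345 ang 4.0
d [-0.6584, -0.0103, 0.2209] r [-0.0038, 0.0006, -0.0899] dist 347 ang 4.0
```

{"fn": "jog_arm", "kwargs": {
  "series": [
    {"dx": -0.658,"dy": -0.0105,"dz": 0.039,"rx": -0.004,"ry": 0,"rz": -0.09,"gripper": 1},
    {"dx": -0.658,"dy": -0.0105,"dz": 0.039,"rx": -0.004,"ry": 0,"rz": -0.09,"gripper": 1},
    {"dx": -0.658,"dy": -0.0105,"dz": 0.039,"rx": -0.004,"ry": 0,"rz": -0.09,"gripper": 1},
    {"dx": -0.658,"dy": -0.0105,"dz": 0.039,"rx": -0.004,"ry": 0,"rz": -0.09,"gripper": 1},
    {"dx": -0.658,"dy": -0.0105,"dz": 0.039,"rx": -0.004,"ry": 0,"rz": -0.09,"gripper": 1},
    {"dx": -0.658,"dy": -0.0105,"dz": 0.039,"rx": -0.004,"ry": 0,"rz": -0.09,"gripper": 1},
    {"dx": -0.658,"dy": -0.0105,"dz": 0.039,"rx": -0.004,"ry": 0,"rz": -0.09,"gripper": 1},
    {"dx": -0.658,"dy": -0.0105,"dz": 0.08,"rx": -0.004,"ry": 0,"rz": -0.09,"gripper": 1}
  ],
  "squeeze": 50
}}

```text
time_s: 26.95
position: [469.6, -117.9, 148.5]
eef_rot: [0.736, 0.677, 0.001, 0.002]
wrist_force: [-0.2, -0.2, -1.0]
finger_gap: 0.216
grip_force: 49.9
```

{"fn": "jog_arm", "kwargs": {
  "series": [
    {"dx": 0,"dy": 0,"dz": 0,"rx": 0,"ry": 0,"rz": 0,"gripper": 1},
    {"dx": 0,"dy": 0,"dz": 0,"rx": 0,"ry": 0,"rz": 0,"gripper": 1}
  ],
  "squeeze": 50
}}

```text
time_s: 27.15
position: [469.1, -114.0, 147.5]
eef_rot: [0.735, 0.679, 0.0, -0.001]
wrist_force: [-0.3, -0.4, -0.6]
finger_gap: 0.221
grip_force: 49.9
```

```bash
python3 - <<'E'
from plan import *
look(); rows([sc(tpt(0,0,40)),sc(tpt(0,0,10)),sc(tpt(0,0,4))])
im=env.capture("top"); cv2.imwrite("pics/t14.png",im)
print(env.search_frame("box_lid","top"),env.search_frame("box","top"))
m=((im.max(2)>185)).astype(np.uint8)[180:290,170:260]; k,l,stt,c=cv2.connectedComponentsWithStats(m)
i=1+stt[1:,4].argmax(); print(stt[i]); pts=np.argwhere(l==i)[:,::-1]+[170,180]
rc=cv2.boxPoints(cv2.minAreaRect(pts.astype(np.float32))); d=p2w("top",rc,55)[:,:2]-BX
print(np.c_[d@[np.cos(BY),np.sin(BY)],d@[-np.sin(BY),np.cos(BY)]].round(1))
E
```

```text
TCP [ 469.131  -114.0169  147.4686] F [-0.3077 -0.4145 -0.623 ] gap 0.2205038390577851 t 27.15
nose local 4.1 -0.9 73.9 zyx [ 1.492 -0.001  0.   ]
d [-0.0081, -0.0024, 0.0675] r [-0.0002, -0.0017, 0.0041] dist 34 ang 0.2
d [-0.0082, -0.0024, 0.1275] r [-0.0002, -0.0017, 0.0041] dist 64 ang 0.2
d [-0.0082, -0.0024, 0.1395] r [-0.0002, -0.0017, 0.0041] dist 70 ang 0.2
[{'bbox': [185.4, 222.4, 234.1, 278.0], 'conf': 0.98}, {'bbox': [179.2, 221.3, 243.3, 276.5], 'conf': 0.75}] [{'bbox': [176.6, 218.1, 244.2, 279.8], 'conf': 0.84}]
[  14   43   50   52 1924]
[[-43.9  39.9]
 [ 43.9  41.3]
 [ 44.3 -40. ]
 [-43.1 -41. ]]
```

The lid spans box x from -43.5 to +44, so it is shut. Setting the scoop down.

{"fn": "jog_arm", "kwargs": {
  "series": [
    {"dx": -0.008,"dy": -0.002,"dz": 0.06,"rx": 0,"ry": 0,"rz": 0.004,"gripper": 1},
    {"dx": -0.008,"dy": -0.002,"dz": 0.085,"rx": 0,"ry": 0,"rz": 0.004,"gripper": 1},
    {"dx": -0.008,"dy": -0.002,"dz": 0.11,"rx": 0,"ry": 0,"rz": 0.004,"gripper": 1},
    {"dx": -0.008,"dy": -0.002,"dz": 0.127,"rx": 0,"ry": 0,"rz": 0.004,"gripper": 1},
    {"dx": -0.008,"dy": -0.002,"dz": 0.135,"rx": 0,"ry": 0,"rz": 0.004,"gripper": 1},
    {"dx": -0.008,"dy": -0.002,"dz": 0.139,"rx": 0,"ry": 0,"rz": 0.004,"gripper": 1},
    {"dx": -0.008,"dy": -0.002,"dz": 0.14,"rx": 0,"ry": 0,"rz": 0.004,"gripper": 1},
    {"dx": -0.008,"dy": -0.002,"dz": 0.14,"rx": 0,"ry": 0,"rz": 0.004,"gripper": 1}
  ],
  "squeeze": 50
}}

```text
time_s: 28.1
position: [468.2, -118.6, 78.0]
eef_rot: [0.736, 0.677, 0.001, 0.001]
wrist_force: [-0.6, 0.4, -0.2]
finger_gap: 0.214
grip_force: 49.9
```

```bash
python3 -c "
from plan import *
look()"
```

```text
TCP [ 468.2127 -118.5519   77.9696] F [-0.5837  0.4257 -0.2434] gap 0.21413388188137092 t 28.1
nose local -0.6 -0.8 4.3 zyx [ 1.488 -0.    -0.002]
```

{"fn": "jog_arm", "kwargs": {
  "series": [
    {"dx": 0,"dy": 0,"dz": 0.0015,"rx": 0,"ry": 0,"rz": 0,"gripper": 1},
    {"dx": 0,"dy": 0,"dz": 0.0015,"rx": 0,"ry": 0,"rz": 0,"gripper": 1},
    {"dx": 0,"dy": 0,"dz": 0.0015,"rx": 0,"ry": 0,"rz": 0,"gripper": -0.2},
    {"dx": 0,"dy": 0,"dz": 0.0015,"rx": 0,"ry": 0,"rz": 0,"gripper": -0.2},
    {"dx": 0,"dy": 0,"dz": 0.0015,"rx": 0,"ry": 0,"rz": 0,"gripper": -0.2},
    {"dx": 0,"dy": 0,"dz": 0.0015,"rx": 0,"ry": 0,"rz": 0,"gripper": -0.2},
    {"dx": 0,"dy": 0,"dz": 0.0015,"rx": 0,"ry": 0,"rz": 0,"gripper": -0.2}
  ],
  "squeeze": 10
}}

```text
time_s: 28.8
position: [467.9, -118.5, 76.6]
eef_rot: [0.736, 0.677, 0.001, 0.0]
wrist_force: [-0.2, 0.7, -0.3]
finger_gap: 0.594
grip_force: 0.0
```

{"fn": "jog_arm", "kwargs": {
  "series": [
    {"dx": 0,"dy": 0,"dz": -0.03,"rx": 0,"ry": 0,"rz": 0,"gripper": -0.2},
    {"dx": 0,"dy": 0,"dz": -0.08,"rx": 0,"ry": 0,"rz": 0,"gripper": -0.2},
    {"dx": 0,"dy": 0,"dz": -0.16,"rx": 0,"ry": 0,"rz": 0,"gripper": -0.2},
    {"dx": 0,"dy": 0,"dz": -0.24,"rx": 0,"ry": 0,"rz": 0,"gripper": -0.2},
    {"dx": 0.6,"dy": -0.2,"dz": -0.24,"rx": 0,"ry": 0,"rz": 0,"gripper": -0.2},
    {"dx": 0.6,"dy": -0.2,"dz": -0.24,"rx": 0,"ry": 0,"rz": 0,"gripper": -0.2},
    {"dx": 0.6,"dy": -0.2,"dz": -0.24,"rx": 0,"ry": 0,"rz": 0,"gripper": -0.2},
    {"dx": 0.6,"dy": -0.2,"dz": -0.24,"rx": 0,"ry": 0,"rz": 0,"gripper": -0.2}
  ],
  "squeeze": 10
}}

```text
time_s: 29.6
position: [419.6, 77.4, 196.9]
eef_rot: [0.736, 0.677, 0.001, 0.0]
wrist_force: [1.2, 0.4, -0.7]
finger_gap: 0.601
grip_force: 0.0
```

```bash
python3 - <<'E'
from plan import *
s=env.get_state(); print(s["position"],s["finger_gap"],s["time_s"],s["wrist_force"])
for c in("top","scene"):
    im=env.capture(c); cv2.imwrite(f"pics/{c}_end.png",im)
    for n in("scoop","amber","spare_bottle","box_lid","ball_1"): print(c,n,[(np.round(d["bbox"]).tolist(),round(d["conf"],2)) for d in env.search_frame(n,c)[:4]])
    O=tpt(-38,0,4); pts=[tpt(0,29,5),tpt(0,-29,5),tpt(-70,29,32),tpt(-70,-29,32),tpt(-123,0,72)]; print(w2p(c,pts).round(0).tolist())
E
```

```text
[419.6358  77.3545 196.8931] 0.6009516862930341 29.6 [ 1.1904  0.3991 -0.747 ]
top scoop [([391.0, 222.0, 464.0, 255.0], 0.57), ([322.0, 206.0, 447.0, 260.0], 0.19)]
top amber [([402.0, 159.0, 437.0, 185.0], 0.77), ([324.0, 208.0, 448.0, 259.0], 0.46)]
top spare_bottle [([143.0, 164.0, 179.0, 196.0], 0.73)]
top box_lid [([183.0, 221.0, 235.0, 277.0], 0.71)]
top ball_1 [([350.0, 184.0, 365.0, 195.0], 0.7), ([288.0, 218.0, 305.0, 231.0], 0.5)]
[[388.0, 249.0], [391.0, 220.0], [427.0, 252.0], [429.0, 222.0], [462.0, 239.0]]
scene scoop [([299.0, 312.0, 356.0, 356.0], 0.94)]
scene amber [([375.0, 268.0, 410.0, 322.0], 0.92)]
scene spare_bottle [([376.0, 269.0, 410.0, 322.0], 0.52), ([299.0, 312.0, 357.0, 357.0], 0.32)]
scene box_lid [([192.0, 178.0, 217.0, 196.0], 0.77)]
scene ball_1 [([326.0, 262.0, 342.0, 277.0], 0.68), ([358.0, 277.0, 373.0, 285.0], 0.68), ([224.0, 273.0, 233.0, 283.0], 0.56), ([262.0, 236.0, 275.0, 245.0], 0.41)]
[[293.0, 321.0], [324.0, 311.0], [312.0, 345.0], [346.0, 333.0], [350.0, 351.0]]
```

The scoop is upright in the trough, and both bottles and the lid are where they should be. I settle the arm and hand in.

{"fn": "jog_arm", "kwargs": {
  "series": [
    {"dx": 0,"dy": 0,"dz": 0,"rx": 0,"ry": 0,"rz": 0,"gripper": -0.2},
    {"dx": 0,"dy": 0,"dz": 0,"rx": 0,"ry": 0,"rz": 0,"gripper": -0.2},
    {"dx": 0,"dy": 0,"dz": 0,"rx": 0,"ry": 0,"rz": 0,"gripper": -0.2}
  ],
  "squeeze": 10
}}

```text
time_s: 30.5
position: [420.5, 75.7, 196.7]
eef_rot: [0.736, 0.677, 0.001, 0.0]
wrist_force: [0.3, 0.7, 0.9]
finger_gap: 0.599
grip_force: 0.0
```

```bash
python3 -c "
from workcell import env
print(env.sign_off())"
```

```text
the job is handed in; nothing more can be done
None
```

The job is handed in at about 30 s, and my last camera checks showed all four balls in the box before the lid was slid shut, the scoop upright and released in the empty trough, and both bottles still in place; the sign-off returned no verdict.

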